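Ready the rod-curing rack: set belt tension, load rods, bar them in, start

ROBOT

A 6-joint arm with a two-finger parallel gripper is mounted at the origin on the work surface. World frame = base frame: x ahead of the robot, y to its left, z up, the work surface at z = 0. Lengths are in mm, angles in rad, forces in N, time in s.
With the tool pointing down it reaches from about 275 to 1000 mm from the base axis. Payload 8.4 kg.
Tool frame: the origin (TCP) lies on the centre line of the jaws, within the pads' length; the fingertips stand r.tip_reach ahead of it and the grasp point (between the pads) lies 11 mm behind it (r.tip_reach is the distance from the TCP to the fingertips, in mm); z points along the fingers, y is the line along which they close (so a half turn about z gives the same grasp; the last joint's range is limited). The gripper opens to 85 mm and grips with 20 to 120 N. Pads are 22 mm wide; open, the fingers measure 114 mm over their backs; the gripper's body (76 mm by 85 mm) begins 54 mm behind the grasp point. The pads swing forward as they close: fully open they stand 13 mm farther back than shut.
Start: joints at [-1.266, 0.353, 1.633, -0, 1.155, -0.002], TCP at [188.755, -595.818, 239.281] pointing down, gripper open.
Joint ranges: [-2.63, 2.63], [-0.92, 2.1], [0.06, 2.66], [-1.3, 4.44], [0, 2.69], [-3.02, 3.02]. Speed limits (rad/s): [2.22, 2.22, 2.79, 3.14, 3.14, 3.14].

INTERFACE

Orientations are given as [roll, pitch, yaw] about the fixed x, y, z axes, in that order (R = Rz(yaw) Ry(pitch) Rx(roll)).
In Python, from rig import r gives the robot as it stands.
- The arm moves only by the tool carry_out, never from a script. Its argument "targets" is a list of rows, each an object with "dp": the shift along the tool's x, y, z in mm, a list of three; "yaw": the turn about the tool's z in degrees. A call has 1 to 12 rows; each row is the pose to reach, as a shift and turn from the pose commanded when the call began, along the tool's axes at that moment; what a row does not reach only later rows make up. A row lasts 1/8 s, in which the tool goes at most 62.5 mm and 10.7 degrees, less where a joint would pass 70% of its speed; a pose out of reach is approached as far as the arm can. A call with a gripper value outside its range is refused whole. "fingers" is the opening, from -1 (shut) to 1 (fully open), so that 0 is half open, set as the call begins (left out, the last holds). The fingers move at their own pace and stop on an object; "grip_force" is the grip in N (left out, the last holds). Time passes only in rows, so rows that repeat a pose let the fingers close. It gives the time, the measured TCP pose, the force, the opening and the grip force at its end, in the units of the state.
- r.sense(): the state, without advancing time (a new reading comes with each control period).
- r.grab_frame(name): name is "scene" or "top" or "wrist"; returns the picture (480x640x3 uint8, red, green, blue); there is no depth.
- r.get_calibration(name): a dict with "fx", "fy", "cx", "cy" (pixels), "rvec" (rotation vector, rad) and "tvec" (3), from world to camera coordinates, as OpenCV has them. Camera axes: x right, y down, z forward; pixel columns grow to the right and rows downward; lengths in mm; the calibration is good to about 2 mm. A picture is of the moment at which its call begins: read the wrist's pose just before it. get_calibration takes no time and is no camera call; for the wrist camera it gives the pose at the moment of the call.
- r.sign_off(): hands the job in; it is judged then, once.
The state is a dict: "clock": time; "qpos": joint angles; "qvel": joint speeds; "joint_efforts": joint torques, N m; "eef_pos": TCP position; "tcp_rot": TCP orientation; "contact_force": force on the tool from outside, world axes, zero at the start; "wrist_torque": the same for the moment, N m; "opening": opening from 0.0 (shut) to 1.0 (fully open); "grasp_force": force on a finger pad.
Only numpy, scipy, OpenCV 4.12 (cv2) and the standard library are available. Lean on these libraries where they do the work, as an engineer would, in place of code of your own. Each camera call takes 0.05 s, during which the arm holds its last target. There are 200 camera calls.

TASK

Get the rod-curing rack running: push in its selector and turn it clockwise from the white dot to the yellow dot, then pull the belt-tension gauge's red handle out until its black pointer is level with the red marker, hold it there for two seconds and let it slide fully home. Then lay every rod from the mat into the rack, one to a groove and centred across both wooden rests, and after that lay the retaining bar over them, flat and centred in the two forked posts. Last, push the selector in again and turn it on to the green dot; let it pop up at each dot, and leave the tape roll, jar and spool where they stand.

Things in the scene. Friction and masses are not known exactly. Their poses are not given: they have to be found in the camera images.
- rack: Fixed curing rack, position and yaw vary. Origin: underside centre of its grey base plate (200 x 244 x 10 mm); x along the rods, away from its blue selector box (92 x 120 mm, 32 mm high, centred at x = -165 mm), y across the grooves. Two plywood rests (walls 10 mm thick, 182 mm long in y, tops at z = 54 mm) stand at x = -70 and +70 mm.
- selector_grip (a point): On the axis of the black selector knob (rack x = -165 mm, y = 0, z = 71 mm when up); turns with it. Its x runs along the knob's bar grip: 44 mm long, 14 mm thick, top 13 mm above this point, foot 21 mm below on a round flange (radius 29 mm, 7 mm thick). A white line marks the grip's -x end, which points at one of three dots on the box.
- selector (a joint): Selector angle, rad, growing clockwise seen from above: 0 white dot (start), 0.785 yellow, 1.571 green (end stop at 1.61). While up it is locked to within about 0.1 rad of a dot; it turns only while pushed in 7 mm or more, and pops up only within about 0.1 rad of a dot.
- selector_push (a joint): How far the selector is pushed in, m: 0 up, 0.009 fully in. Spring: 3.6 N to start, 7.7 N fully in; it pops up by itself when let go at a dot.
- gauge: Fixed belt-tension gauge, position and yaw vary. Origin: underside centre of its aluminium base plate (270 x 84 x 8 mm); the yellow housing fills x = 50 to 135 mm and is 54 mm high. The handle is pulled out along the gauge's own -x. White scale strip with black ticks on its +y side.
- gauge_pull (a joint): How far the gauge's slide is pulled out, m: 0 home (it starts there), end stop 0.078. Spring: 3.3 N at home plus 130 N/m; it slides home by itself when let go.
- gauge_handle (a point): Grip point of the red upright handle tab (14 mm thick in the pull direction, 44 mm across, 12 to 64 mm above the bench; this point at 44 mm). Axes as the gauge's. At home there is 48 mm of free room between tab and housing, above a flat steel blade (top at 13 mm above the bench) and the pointer (top at 15 mm).
- gauge_pointer (a point): Tip of the black pointer that moves with the handle, 32 mm from it on the housing side (+x), over the scale. Axes as the gauge's.
- gauge_mark: Fixed red marker on the scale, axes as the gauge's; its place along the scale varies from start to start (35 to 65 mm of pull). The pull is right when pointer and marker have the same x in the gauge's frame (within 3 mm).
- rod1_mid (a point): Centre of the rod with blue bands: round, 12 mm diameter, 200 mm long along this point's x, with a square cork grip (60 mm long, 22 x 22 mm) in the middle, 90 g. Starts on a 3 mm rubber mat, lying on its cork, this point 14 mm above the bench. Two or three rods are present; None if absent. In a groove it may roll about its length.
- rod2_mid (a point): Centre of the rod with green bands: round, 12 mm diameter, 200 mm long along this point's x, with a square cork grip (60 mm long, 22 x 22 mm) in the middle, 90 g. Starts on a 3 mm rubber mat, lying on its cork, this point 14 mm above the bench. Two or three rods are present; None if absent. In a groove it may roll about its length.
- rod3_mid (a point): Centre of the rod with red bands: round, 12 mm diameter, 200 mm long along this point's x, with a square cork grip (60 mm long, 22 x 22 mm) in the middle, 90 g. Starts on a 3 mm rubber mat, lying on its cork, this point 14 mm above the bench. Two or three rods are present; None if absent. In a groove it may roll about its length.
- bar_grip (a point): Grip point of the aluminium retaining bar (270 mm long along this point's x, 32 mm wide, 10 mm thick, 150 to 310 g) on its orange handle block (44 mm along x, 20 mm thick along y, top 48 mm above the bar's underside). This point is 34 mm above the underside: at rack z = 100 mm when seated in the forks. Starts flat on the bench.
- tape_roll: Bystander: paper tape roll, 90 mm diameter, 24 mm high. Origin underside centre.
- epoxy_jar: Bystander: amber jar, 60 mm diameter, 70 mm high. Origin underside centre.
- spool: Bystander: white thread spool, 40 mm diameter, 41 mm high. Origin underside centre.
- rack_groove (a point): Where the middle of a rod lies when seated in the middle groove: rack x = 0, y = 0, z = 48 mm; axes as the rack's. Each rest has three square grooves open at the top, 18 mm wide, 12 mm deep, at rack y = -56, 0 and +56 mm, groove bottoms at z = 42 mm.
- rack_forks (a point): Midway between the two dark steel posts, level with their tops (rack x = 0, y = 0, z = 66 mm); axes as the rack's. The posts stand at y = -110 and +110 mm (50 mm in x, 20 mm in y). Orange cheeks, 6 mm thick and 12 mm high, make each top a fork with a slot 38 mm wide in x, for the bar lying along y.
There are look-alikes about, which are no part of the job. Leave any pink or turquoise look-alike of the part that bears rod1_mid alone.

How it is judged (in metres and radians):
On the way, in this order (a step that is already met when the one before it is completed fails the run):
1. the selector is at the yellow dot and has popped up (value of joint selector between 0.645 and 0.925 rad and value of joint selector_push below 0.002 m), for 0.2 s.
2. the gauge's pointer is held level with the red marker (all of step 1 and x of gauge_pointer in the frame of gauge_mark between -0.003 and 0.003 m), for 1.5 s.
3. the gauge has slid fully home (value of joint gauge_pull below 0.004 m), for 0.2 s.
4. every rod present lies in a groove across both rests (x of rod1_mid in the frame of rack between -0.02 and 0.02 m and y of rod1_mid in the frame of rack between -0.068 and 0.068 m and z of rod1_mid in the frame of rack between 0.043 and 0.053 m and angle between the x axis of each of rod1_mid, rod2_mid, rod3_mid and the x axis of rack, either way round below 0.08 rad and x of rod2_mid in the frame of rack between -0.02 and 0.02 m and y of rod2_mid in the frame of rack between -0.068 and 0.068 m and z of rod2_mid in the frame of rack between 0.043 and 0.053 m and x of rod3_mid in the frame of rack between -0.02 and 0.02 m and y of rod3_mid in the frame of rack between -0.068 and 0.068 m and z of rod3_mid in the frame of rack between 0.043 and 0.053 m), for 0.2 s.
5. the retaining bar lies in both forked posts over the rods (all of step 4 and x of bar_grip in the frame of rack between -0.008 and 0.008 m and y of bar_grip in the frame of rack between -0.015 and 0.015 m and z of bar_grip in the frame of rack between 0.096 and 0.104 m and angle between the x axis of bar_grip and the y axis of rack, either way round below 0.1 rad and angle between bar_grip's own z axis and vertical below 0.08 rad), for 0.2 s.
6. the selector is at the green dot and has popped up (all of step 5 and value of joint selector between 1.431 and 1.711 rad and value of joint selector_push below 0.002 m), for 0.2 s.
At the end, for the whole second after the job is handed in: Every rod lies in a groove across both rests (middle within 20 mm of midway, height within 5 mm, 0.08 rad); bar flat in both forks (8 mm across, 15 mm along, 4 mm in height, 0.1 rad); gauge within 4 mm of home; selector within 0.14 rad of the green dot and up within 2 mm (all of step 6 and value of joint gauge_pull below 0.004 m); the robot touches nothing.
It fails at once if a bystander (tape roll, jar or spool) is moved more than 3 cm or tipped (distance of any of tape_roll, epoxy_jar, spool from where it was at the start of the episode above 0.03 m or angle between any of tape_roll, epoxy_jar, spool's own z axis and vertical above 0.3 rad).
Of rod1, rod2, rod3 only 2 to 3 are there at a start; the rules pass over those that are not, and their reading is None.
At some moment in a run one of rod1, rod2, rod3, bar may be knocked a few centimetres aside while the robot is not near it.
Once in a run the grip may slacken for a moment while it holds something.
It also fails if it takes over 210 s, if anything falls off the work surface, if the arm or the gripper's body presses on something with over 40 N, if the wrist force passes 120 N, or if a joint passes its speed limit or range.

## Working session

There is one attempt and no reset: what is moved stays moved. The work goes in short steps, Python scripts to look and compute and a tool call to move; the robot and the scene stay as the last step left them, time stands still between calls to the robot, and variables do not carry over. Pictures are saved under pics/ and viewed, at most 14 in all, crops included, and the job is handed in when it is done.

Besides the shell and the picture viewer there is one more tool, called in YAML: its name, and indented under it one key for each argument. carry_out: Moves the arm, as the interface text tells. Its arguments: {"type":"object","properties":{"targets":{"type":"array","items":{"type":"object","properties":{"dp":{"type":"array","items":{"type":"number"}},"yaw":{"type":"number"}}}},"fingers":{"type":"number"},"grip_force":{"type":"number"}},"required":["targets"]}

```bash
ls; mkdir -p pics; python3 - <<'E'
from rig import r
import cv2
print(r.sense(), r.tip_reach)
for n in("scene","top"):
    c=r.get_calibration(n);print(n,c)
    cv2.imwrite(f"pics/{n}0.png",cv2.cvtColor(r.grab_frame(n),cv2.COLOR_RGB2BGR))
E
```

```text
pics
{'clock': 0.0, 'qpos': array([-1.26639426e+00,  3.53660851e-01,  1.63415191e+00, -1.71166873e-05,
        1.15517661e+00, -2.39542366e-03]), 'qvel': array([ 0.00071829,  0.00091349,  0.00018185,  0.00134285,  0.00055316,
       -0.00139736]), 'joint_efforts': array([-6.84583320e-04, -6.05260348e+01, -3.42070949e+01, -4.70024600e-05,
        9.19270824e-03, -1.44426231e-06]), 'eef_pos': array([ 188.61184921, -595.36985911,  238.54612702]), 'tcp_rot': array([-3.14019591e+00,  1.23040543e-05,  3.06804422e-01]), 'contact_force': array([ 0.25951973, -0.01331702, -0.21389958]), 'wrist_torque': array([-0.00355316, -0.0043955 , -0.01564495]), 'grasp_force': 0.0, 'opening': 1.0021599482629315} 8.0
scene {'fx': 622.4423941464134, 'fy': 622.4423941464134, 'cx': 316.4526156637306, 'cy': 244.53722763172155, 'rvec': array([ 1.19789162,  2.09987528, -1.14175986]), 'tvec': array([ 234.55996577, -182.83763209, 1787.35915464])}
top {'fx': 569.0896978658528, 'fy': 569.0896978658528, 'cx': 317.44348166084797, 'cy': 237.65812637009094, 'rvec': array([ 2.19232708, -2.17671545,  0.06227633]), 'tvec': array([  13.37385194,  519.45420314, 1526.48686737])}
```

View pics/top0.png

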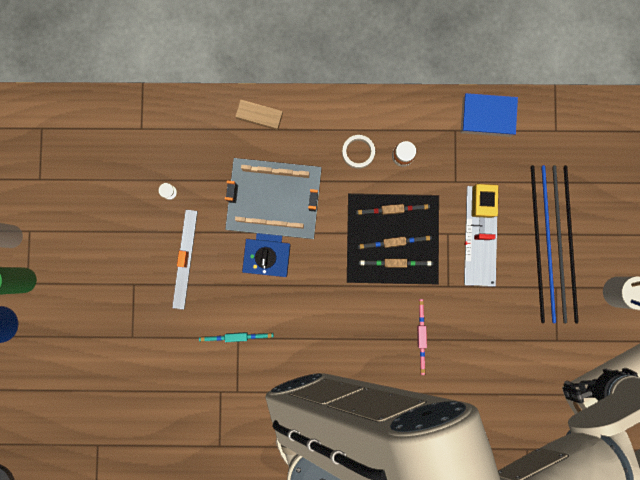

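View pics/scene0.png

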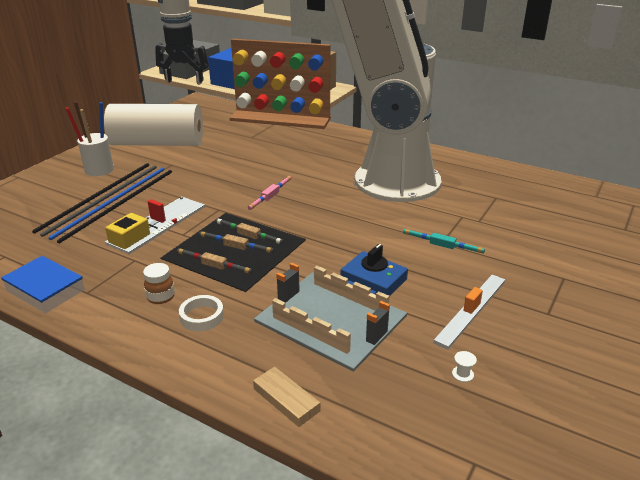

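The top view shows the mat rods red (393,209), blue (395,242) and green (396,263), so all three are present. Look-alikes are the turquoise rod (235,337) and the pink rod (422,337), plus the long rods at about (553,245); I will leave all of these alone. The bar is at (184,260) with its orange block. The rack is centred at (274,198), the knob at (265,258) and the gauge at (481,235) with its red handle at (486,237).

```bash
cat > h.py <<'E'
from rig import r
import cv2, numpy as np
def cal(n):
    c=r.get_calibration(n); K=np.array([[c['fx'],0,c['cx']],[0,c['fy'],c['cy']],[0,0,1.]])
    R=cv2.Rodrigues(np.array(c['rvec']))[0]; return K,R,np.array(c['tvec'],float)
def ray(px,z,C):
    K,R,t=C; d=R.T@np.linalg.solve(K,np.array([px[0],px[1],1.])); o=-R.T@t
    return o+d*(z-o[2])/d[2]
def proj(P,C):
    K,R,t=C; p=K@(R@np.asarray(P,float)+t); return p[:2]/p[2]
def save(n,im,crop=None,s=1):
    if crop: im=im[crop[1]:crop[3],crop[0]:crop[2]]
    im=cv2.resize(im,None,fx=s,fy=s,interpolation=cv2.INTER_CUBIC)
    cv2.imwrite(f"pics/{n}.png",cv2.cvtColor(im,cv2.COLOR_RGB2BGR))
def blobs(im,lo,hi,amin=15,roi=None):
    "HSV mask blobs: (area, centroid, minAreaRect)"
    m=cv2.inRange(cv2.cvtColor(im,cv2.COLOR_RGB2HSV),np.array(lo),np.array(hi))
    if roi:
        k=np.zeros_like(m);k[roi[1]:roi[3],roi[0]:roi[2]]=255;m&=k
    n,l,s,c=cv2.connectedComponentsWithStats(m); out=[]
    for i in range(1,n):
        if s[i,4]>=amin:
            pts=np.argwhere(l==i)[:,::-1].astype(np.float32)
            out.append((int(s[i,4]),c[i].round(1),cv2.minAreaRect(pts)))
    return sorted(out,key=lambda b:-b[0])
def totool(v,s=None):
    "world vector mm -> tool axes"
    from scipy.spatial.transform import Rotation as Ro
    s=s or r.sense(); return Ro.from_euler('xyz',s['tcp_rot']).as_matrix().T@np.asarray(v,float)
E
python3 - <<'E'
from h import *
im=r.grab_frame("top");C=cal("top")
save("crop1",im,(150,90,520,290),2.15)
def show(t,b,z):
    for a,c,m in b: 
        box=[ray(p,z,C)[:2].round(0).tolist() for p in cv2.boxPoints(m)]
        print(t,a,c,ray(c,z,C)[:2].round(1),box)
show("orange",blobs(im,(5,200,150),(14,255,255),15,(160,150,330,300)),40)
show("cork",blobs(im,(8,60,120),(20,200,255),30,(350,196,436,281)),20)
show("plate",blobs(im,(80,15,60),(110,80,200),300,(210,150,330,245)),10)
show("red",blobs(im,(0,180,120),(4,255,255),8,(455,180,505,290)),64)
show("yel",blobs(im,(22,180,120),(32,255,255),30,(455,180,505,290)),54)
show("box",blobs(im,(105,120,50),(120,255,255),200,(230,225,300,290)),32)
show("bar",blobs(im,(0,0,170),(180,30,255),200,(165,200,205,320)),10)
print([ray(p,10,C)[:2].round(0).tolist() for p in [(233.5,158.5),(321.5,167),(315,238.5),(226,231)]])
print(-C[1].T@C[2])
E
```

```text
cork 175 [395.6 262.5] [ 453.5 -194.2] [[463.0, -166.0], [463.0, -222.0], [444.0, -222.0], [444.0, -166.0]]
cork 172 [392.6 208.6] [ 599.5 -186.3] [[608.0, -157.0], [613.0, -214.0], [591.0, -216.0], [586.0, -158.0]]
cork 172 [394.5 241.5] [ 510.2 -191.3] [[517.0, -161.0], [525.0, -219.0], [504.0, -222.0], [496.0, -164.0]]
plate 5104 [273.4 198.8] [625.6 138.5] [[541.0, 269.0], [739.0, 252.0], [715.0, 10.0], [517.0, 29.0]]
red 68 [486.1 236.3] [ 522.9 -425.8] [[529.0, -407.0], [529.0, -447.0], [519.0, -446.0], [518.0, -407.0]]
box 1247 [266.9 254.5] [472.2 152.2] [[426.0, 218.0], [533.0, 208.0], [521.0, 90.0], [414.0, 100.0]]
bar 983 [184.5 259. ] [459.1 378.7] [[328.0, 410.0], [596.0, 380.0], [592.0, 348.0], [324.0, 379.0]]
[[737.0, 250.0], [714.0, 7.0], [517.0, 24.0], [536.0, 267.0]]
[ 419.19665853    4.43966376 1557.05752501]
```

View pics/crop1.png

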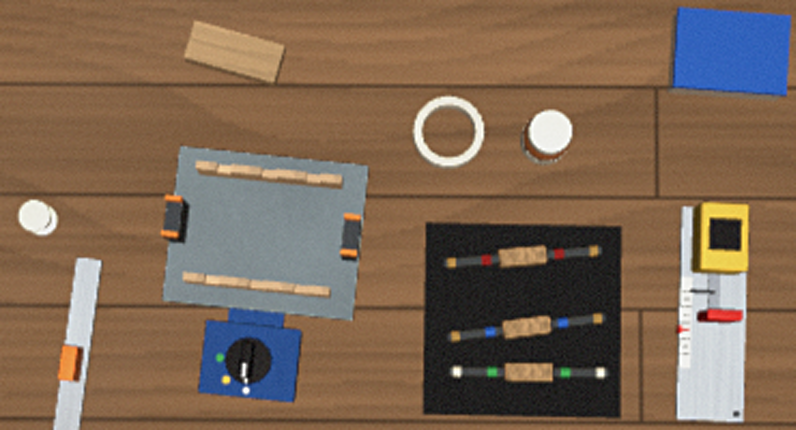

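All three rods and the gauge parts are confirmed in the crop. The knob is at crop (248,362) with its white line pointing at the white dot (246,390), and the yellow dot (226,379) and green dot (220,357) follow clockwise. Next I work out where the wrist camera sits and the first move.

```bash
cat >> h.py <<'E'
def plan(x,y,z,yaw):
    "shift (tool mm) and turn (deg, about tool z) from the present pose to world x,y,z,yaw"
    s=r.sense(); d=np.array([x,y,z])-s['eef_pos']; w=-np.degrees(yaw-s['tcp_rot'][2])
    w=(w+180)%360-180
    print("plan dp",totool(d,s).round(1),"yaw",round(w,1), "other", round(w-180*np.sign(w),1),"rows>=",round(max(np.linalg.norm(d)/62.5,abs(w)/10.7),1))
def st():
    s=r.sense(); print("t %.2f pos %s rot %s F %s open %.3f gf %.1f q %s"%(s['clock'],s['eef_pos'].round(1),s['tcp_rot'].round(3),s['contact_force'].round(1),s['opening'],s['grasp_force'],s['qpos'].round(2)))
E
python3 - <<'E'
from h import *
K,R,t=cal("wrist"); s=r.sense()
print(K, totool(-R.T@t-s['eef_pos'],s), totool(R[2],s), totool(R[0],s))
plan(463,153,250,3.05); st()
E
```

```text
[[380.16750978   0.         321.46094638]
 [  0.         380.16750978 237.37133413]
 [  0.           0.           1.        ]] [  67.28299477   -1.15377632 -135.66420407] [-0.26417932 -0.00124093  0.96447278] [-0.00102149  0.99999897  0.00100685]
plan dp [ 487.6 -630.7  -10.6] yaw -157.2 other 22.8 rows>= 14.7
t 0.15 pos [ 188.7 -595.5  238.7] rot [-3.141  0.     0.307] F [ 1.2 -0.  -0.3] open 1.000 gf 0.0 q [-1.27  0.35  1.63 -0.    1.16 -0.  ]
```

carry_out:
  targets:
    - {"dp": [32,-42,-1],"yaw": -10}
    - {"dp": [65,-84,-2],"yaw": -21}
    - {"dp": [97,-126,-3],"yaw": -31}
    - {"dp": [130,-168,-4],"yaw": -42}
    - {"dp": [163,-210,-5],"yaw": -52}
    - {"dp": [195,-252,-6],"yaw": -63}
    - {"dp": [228,-294,-7],"yaw": -73}
    - {"dp": [260,-336,-8],"yaw": -84}
    - {"dp": [293,-378,-9],"yaw": -94}
    - {"dp": [325,-420,-10],"yaw": -105}
    - {"dp": [358,-463,-11],"yaw": -115}
    - {"dp": [390,-505,-11],"yaw": -126}
  fingers: 0.2

```text
clock: 1.65
eef_pos: [408.4, 5.2, 250.5]
tcp_rot: [3.141, 0.001, 2.508]
contact_force: [1.2, -0.2, -0.0]
opening: 0.596
grasp_force: 0.0
```

```bash
python3 - <<'E'
from h import *
plan(463,153,250,3.05); st()
E
```

```text
plan dp [ 43.5 151.4   0.5] yaw -31.1 other 148.9 rows>= 2.9
t 1.65 pos [408.4   5.2 250.5] rot [3.141e+00 1.000e-03 2.508e+00] F [ 1.2 -0.2 -0. ] open 0.596 gf 0.0 q [ 0.01 -0.01  2.05 -0.    1.1  -0.93]
```

carry_out:
  targets:
    - {"dp": [14,50,0],"yaw": -10}
    - {"dp": [29,101,0],"yaw": -21}
    - {"dp": [43,151,0],"yaw": -31}
    - {"dp": [43,151,0],"yaw": -31}
    - {"dp": [43,151,0],"yaw": -31}

```text
clock: 2.28
eef_pos: [463.2, 149.9, 249.8]
tcp_rot: [-3.141, -0.001, 3.042]
contact_force: [-0.3, -0.2, 0.3]
opening: 0.601
grasp_force: 0.0
```

```bash
python3 - <<'E'
from h import *
st(); C=cal("wrist"); im=r.grab_frame("wrist"); save("w1",im)
np.save("w1.npy",im); print([c.tolist() if hasattr(c,'tolist') else c for c in C]); print(proj([463,153,84],C))
E
```

```text
t 2.27 pos [463.2 149.9 249.8] rot [-3.141e+00 -1.000e-03  3.042e+00] F [-0.3 -0.2  0.3] open 0.601 gf 0.0 q [ 0.31  0.13  1.91 -0.    1.11 -1.16]
[[[380.1675097804894, 0.0, 321.46094637505456], [0.0, 380.1675097804894, 237.3713341306282], [0.0, 0.0, 1.0]], [[0.10028863789230502, 0.9949583779917247, -0.00012318190556970254], [0.9602940922964572, -0.09676219160832666, 0.261672189152146], [0.26034101753321365, -0.0263610382805628, -0.9651568008621924]], [-196.9446679917399, -467.0918332217328, 272.9083979671576]]
[323.56590675 218.50742831]
```

View pics/w1.png

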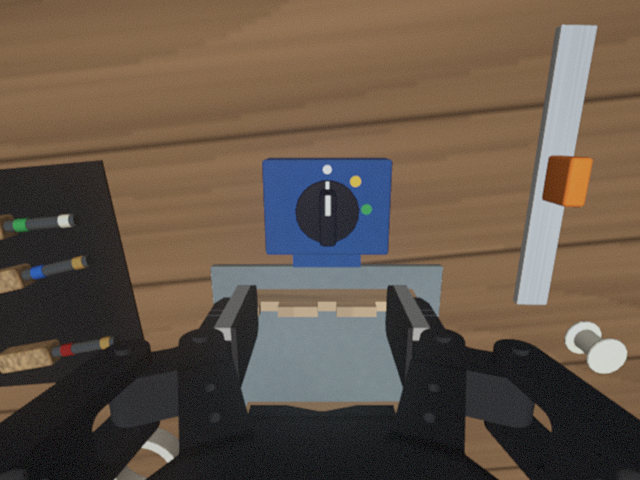

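The wrist view shows the blue box spanning (264-391,158-254), the knob flange centred near (327,211) and its white line pointing at the white dot (327,169). The fingers are clear of it.

```bash
python3 - <<'E'
from h import *
im=np.load("w1.npy"); C=cal("wrist")
b=blobs(im,(100,120,40),(125,255,255),500,(250,140,410,262))
box=cv2.boxPoints(b[0][2]); print(box.round(1)); 
k=blobs(im,(0,0,0),(180,255,60),300,(290,175,365,250)); print(k[0][:2],k[0][2])
print("flange centre",ray(k[0][2][0],57,C), ray((327,211),57,C))
# dots at z=32
for n,p in(("white",(327,169.5)),("yel",(355.5,181.5)),("green",(366.5,209.5))): print(n,ray(p,32,C)[:2])
for p in [(211.5,265),(442.5,265),(264,158),(391,158)]: print(ray(p,10 if p[1]>200 else 32,C)[:2])
print("line end",ray((327,196),84,C)[:2], ray((327,214),84,C)[:2])
E
```

```text
[[263. 159.]
 [391. 159.]
 [391. 261.]
 [263. 261.]]
(2738, array([327. , 212.9])) ((327.0000305175781, 211.00001525878906), (60.81117630004883, 60.81117630004883), 45.0)
flange centre [462.5184793  155.77248825  57.        ] [462.518463   155.77246288  57.        ]
white [428.86222489 159.41803237]
yel [442.47740907 184.6336121 ]
green [469.82859621 192.92531095]
[516.75063583  29.90339503]
[541.16037171 269.96971849]
[412.7277227 103.24391  ]
[424.44900074 218.51887742]
line end [445.02561494 157.10245437] [459.60872802 155.67581977]
```

carry_out:
  targets:
    - {"dp": [1,3,50],"yaw": 0}
    - {"dp": [1,3,100],"yaw": 0}
    - {"dp": [1,3,140],"yaw": 0}
    - {"dp": [1,3,140],"yaw": 0}
    - {"dp": [1,3,140],"yaw": 0}
  fingers: 0.1

```text
clock: 2.95
eef_pos: [463.7, 152.8, 111.6]
tcp_rot: [3.141, 0.001, 3.041]
contact_force: [0.5, -0.6, 0.7]
opening: 0.553
grasp_force: 0.0
```

```bash
python3 - <<'E'
from h import *
st(); plan(462.5,155.8,68,3.0416)
E
```

```text
t 2.95 pos [463.7 152.8 111.6] rot [3.141e+00 1.000e-03 3.041e+00] F [ 0.5 -0.6  0.7] open 0.553 gf 0.0 q [ 0.32  0.31  2.03 -0.    0.79 -1.15]
plan dp [ 1.6  2.8 43.6] yaw -0.0 other 180.0 rows>= 0.7
```

carry_out:
  targets:
    - {"dp": [1.6,2.8,22],"yaw": 0}
    - {"dp": [1.6,2.8,43.5],"yaw": 0}
    - {"dp": [1.6,2.8,43.5],"yaw": 0}

```text
clock: 3.32
eef_pos: [462.0, 156.1, 67.6]
tcp_rot: [3.141, 0.0, 3.042]
contact_force: [-0.4, -0.0, 1.0]
opening: 0.552
grasp_force: 0.0
```

carry_out:
  targets:
    - {"dp": [0,0,0],"yaw": 0}
    - {"dp": [0,0,0],"yaw": 0}
    - {"dp": [0,0,0],"yaw": 0}
    - {"dp": [0,0,0],"yaw": 0}
    - {"dp": [0,0,0],"yaw": 0}
    - {"dp": [0,0,0],"yaw": 0}
  fingers: -1
  grip_force: 60

```text
clock: 4.08
eef_pos: [462.5, 155.4, 67.9]
tcp_rot: [-3.141, 0.002, 3.043]
contact_force: [1.5, -9.0, 3.4]
opening: 0.145
grasp_force: 59.9
```

carry_out:
  targets:
    - {"dp": [0,0,5],"yaw": 0}
    - {"dp": [0,0,9.5],"yaw": 0}
    - {"dp": [0,0,9.5],"yaw": 0}
    - {"dp": [0,0,9.5],"yaw": 9}
    - {"dp": [0,0,9.5],"yaw": 18}
    - {"dp": [0,0,9.5],"yaw": 27}
    - {"dp": [0,0,9.5],"yaw": 36}
    - {"dp": [0,0,9.5],"yaw": 45}
    - {"dp": [0,0,9.5],"yaw": 45}
    - {"dp": [0,0,9.5],"yaw": 45}

```text
clock: 5.32
eef_pos: [463.8, 156.8, 59.5]
tcp_rot: [3.137, 0.002, 2.257]
contact_force: [-1.5, -1.3, 13.8]
opening: 0.149
grasp_force: 61.5
```

carry_out:
  targets:
    - {"dp": [0,0,-5],"yaw": 0}
    - {"dp": [0,0,-9.5],"yaw": 0}
    - {"dp": [0,0,-9.5],"yaw": 0}
    - {"dp": [0,0,-9.5],"yaw": 0}

```text
clock: 5.82
eef_pos: [463.6, 156.7, 68.0]
tcp_rot: [3.138, 0.002, 2.257]
contact_force: [4.1, -0.1, 5.9]
opening: 0.149
grasp_force: 60.5
```

carry_out:
  targets:
    - {"dp": [0,0,-9.5],"yaw": 0}
    - {"dp": [0,0,-9.5],"yaw": 0}
    - {"dp": [0,0,-9.5],"yaw": 0}
    - {"dp": [0,0,-9.5],"yaw": 0}
    - {"dp": [0,0,-60],"yaw": 0}
    - {"dp": [0,0,-120],"yaw": 0}
    - {"dp": [0,0,-180],"yaw": 0}
    - {"dp": [0,0,-180],"yaw": 0}
    - {"dp": [0,0,-180],"yaw": 0}
  fingers: 0.1

```text
clock: 6.95
eef_pos: [461.2, 156.0, 246.3]
tcp_rot: [-3.141, -0.0, 2.257]
contact_force: [-0.0, -0.9, -0.2]
opening: 0.554
grasp_force: 0.0
```

```bash
python3 - <<'E'
from h import *
st(); C=cal("wrist"); im=r.grab_frame("wrist"); save("w2",im,(220,130,460,290),2); 
plan(470,-425,240,1.571)
c=proj([462.5,155.8,84],C);print(c)
E
```

```text
t 6.95 pos [461.2 156.  246.3] rot [-3.141 -0.     2.257] F [-0.  -0.9 -0.2] open 0.554 gf 0.0 q [ 0.32  0.13  1.91  0.    1.1  -0.36]
plan dp [-455.2 -361.     5.9] yaw 39.3 other -140.7 rows>= 9.3
[321.50383033 222.31757174]
```

View pics/w2.png

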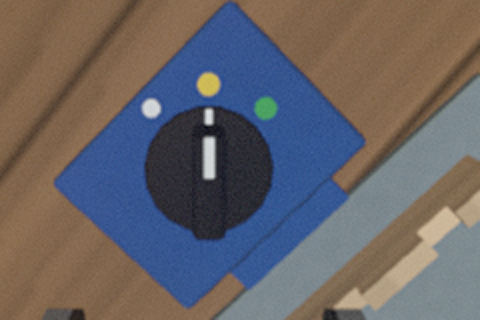

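The crop shows the white line at (209,117) pointing at the yellow dot (208,84), and the knob is up. Next is the gauge.

carry_out:
  targets:
    - {"dp": [-45,-36,0],"yaw": 4}
    - {"dp": [-91,-72,0],"yaw": 8}
    - {"dp": [-136,-108,0],"yaw": 12}
    - {"dp": [-182,-144,0],"yaw": 16}
    - {"dp": [-228,-180,0],"yaw": 20}
    - {"dp": [-273,-216,0],"yaw": 24}
    - {"dp": [-319,-253,0],"yaw": 28}
    - {"dp": [-364,-289,0],"yaw": 31}
    - {"dp": [-410,-325,0],"yaw": 35}
    - {"dp": [-455,-361,0],"yaw": 39.3}
    - {"dp": [-455,-361,0],"yaw": 39.3}
    - {"dp": [-455,-361,0],"yaw": 39.3}

```text
clock: 8.5
eef_pos: [469.9, -423.8, 244.5]
tcp_rot: [-3.139, -0.003, 1.571]
contact_force: [0.6, 0.4, -0.2]
opening: 0.548
grasp_force: 0.0
```

```bash
python3 - <<'E'
from h import *
st(); C=cal("wrist"); im=r.grab_frame("wrist"); save("w3",im); np.save("w3.npy",im)
E
```

```text
t 8.50 pos [ 469.9 -423.8  244.5] rot [-3.139e+00 -3.000e-03  1.571e+00] F [ 0.6  0.4 -0.2] open 0.548 gf 0.0 q [-0.74  0.36  1.61  0.    1.18 -0.74]
```

View pics/w3.png

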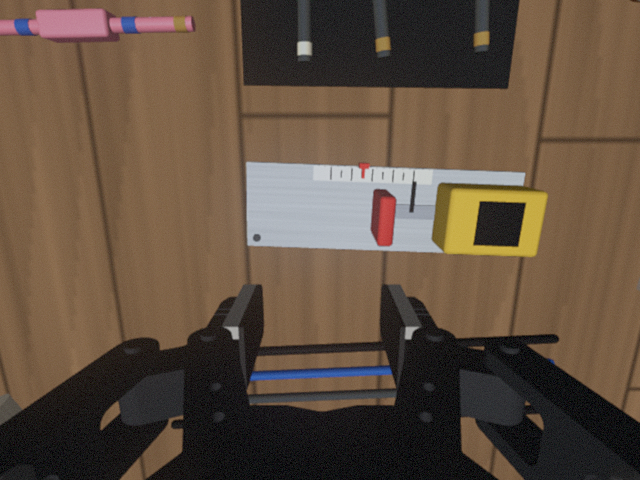

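The pointer is at (414,182-212), the red marker at (363,171), the tab top at about (376,192) with its foot at (386,245), and the base plate left edge runs (246,162)-(247,245).

```bash
python3 - <<'E'
from h import *
im=np.load("w3.npy"); C=cal("wrist")
h=cv2.cvtColor(im,cv2.COLOR_RGB2HSV)
m=((h[...,0]<6)|(h[...,0]>174))&(h[...,1]>150)&(h[...,2]>90)
for a,b in(((340,150),(380,190)),((365,180),(405,255))):
    ys,xs=np.where(m[a[1]:b[1],a[0]:b[0]]); print(len(xs),xs.min()+a[0],xs.max()+a[0],ys.min()+a[1],ys.max()+a[1])
    for y in range(ys.min(),ys.max()+1,4 if len(xs)>200 else 1):
        q=xs[ys==y]; print((y+a[1],int(q.min()+a[0]),int(q.max()+a[0])),end=' ')
    print()
v=h[...,2]
for y in (184,190,198,206):
    q=np.where(v[y,395:430]<70)[0]+395; print("ptr row",y,q.min() if len(q) else 0,q.max() if len(q) else 0)
for p in [(246,162),(524,173),(247,246)]: print(ray(p,8,C)[:2].round(1))
print("housing", [ray(p,54,C)[:2].round(1) for p in [(443,184),(437,251),(545,190)]])
E
```

```text
51 359 368 163 176
(163, 363, 366) (164, 360, 368) (165, 359, 368) (166, 360, 367) (167, 361, 367) (168, 362, 363) (169, 363, 363) (170, 363, 363) (171, 363, 363) (172, 362, 363) (173, 362, 363) (174, 362, 363) (175, 362, 363) (176, 362, 363) 
693 373 394 197 244
(197, 383, 393) (201, 381, 394) (205, 380, 394) (209, 380, 394) (213, 380, 393) (217, 379, 393) (221, 379, 393) (225, 378, 392) (229, 378, 392) (233, 378, 391) (237, 378, 391) (241, 377, 391) 
ptr row 184 413 415
ptr row 190 412 414
ptr row 198 412 413
ptr row 206 411 412
[ 396.7 -381. ]
[ 666.  -391.5]
[ 393.3 -465.5]
housing [array([ 573.8, -396.4]), array([ 573.5, -456.5]), array([ 661.9, -401.6])]
```

```bash
python3 - <<'E'
from h import *
C=cal("wrist"); a=-0.04; ux=np.array([np.cos(a),np.sin(a)]); uy=np.array([-ux[1],ux[0]]); o=np.array([529.9,-428.6])
for n,p,z in(("ptr tip",(414.3,182),14),("ptr mid",(412.5,195),14),("mark line",(362.8,174),9),("mark line z12",(362.8,174),12),("flag",(363.5,165),9),("flag",(363.5,165),15),("tab top",(386.5,219),64)):
    P=ray(p,z,C)[:2]; print(n,z,P.round(1),round((P-o)@ux,1),round((P-o)@uy,1))
E
```

```text
ptr tip 14 [ 558.8 -399.5] 27.7 30.2
ptr mid 14 [ 557.8 -412.1] 27.2 17.6
mark line 9 [ 509.6 -392.4] -21.8 35.4
mark line z12 12 [ 509.3 -392.1] -22.1 35.6
flag 9 [ 510.  -383.8] -21.7 44.0
flag 15 [ 509.4 -383.4] -22.3 44.4
tab top 64 [ 525.1 -425. ] -5.0 3.4
```

carry_out:
  targets:
    - {"dp": [-4.6,30,0],"yaw": 2.3}
    - {"dp": [-4.6,55.2,40],"yaw": 2.3}
    - {"dp": [-4.6,55.2,90],"yaw": 2.3}
    - {"dp": [-4.6,55.2,130],"yaw": 2.3}
    - {"dp": [-4.6,55.2,170],"yaw": 2.3}
    - {"dp": [-4.6,55.2,204],"yaw": 2.3}
    - {"dp": [-4.6,55.2,204],"yaw": 2.3}
    - {"dp": [-4.6,55.2,204],"yaw": 2.3}

```text
clock: 9.55
eef_pos: [526.7, -428.8, 44.0]
tcp_rot: [3.141, 0.001, 1.532]
contact_force: [0.0, 0.6, 0.6]
opening: 0.547
grasp_force: 0.0
```

carry_out:
  targets:
    - {"dp": [0,0,0],"yaw": 0}
    - {"dp": [0,0,0],"yaw": 0}
    - {"dp": [0,0,0],"yaw": 0}
    - {"dp": [0,0,0],"yaw": 0}
    - {"dp": [0,0,0],"yaw": 0}
    - {"dp": [0,0,0],"yaw": 0}
  fingers: -1
  grip_force: 50

```text
clock: 10.3
eef_pos: [524.8, -429.5, 44.6]
tcp_rot: [-3.14, 0.0, 1.531]
contact_force: [-9.2, 1.8, 10.9]
opening: 0.154
grasp_force: 49.7
```

carry_out:
  targets:
    - {"dp": [0,-8,0],"yaw": 0}
    - {"dp": [0,-16,0],"yaw": 0}
    - {"dp": [0,-24,0],"yaw": 0}
    - {"dp": [0,-32,0],"yaw": 0}
    - {"dp": [0,-40,0],"yaw": 0}
    - {"dp": [0,-46,0],"yaw": 0}
    - {"dp": [0,-49.3,0],"yaw": 0}
    - {"dp": [0,-49.3,0],"yaw": 0}
    - {"dp": [0,-49.3,0],"yaw": 0}

```text
clock: 11.42
eef_pos: [479.4, -427.9, 44.6]
tcp_rot: [3.136, 0.002, 1.531]
contact_force: [9.5, 4.0, 3.2]
opening: 0.157
grasp_force: 49.4
```

```bash
python3 - <<'E'
from h import *
st(); C=cal("wrist"); im=r.grab_frame("wrist"); save("w4",im,(120,50,520,350),2); np.save("w4.npy",im)
E
```

```text
t 11.43 pos [ 479.4 -427.9   44.6] rot [3.136e+00 2.000e-03 1.531e+00] F [9.5 4.  3.2] open 0.157 gf 49.4 q [-0.73  0.6   1.73  0.    0.81 -0.69]
```

View pics/w4.png

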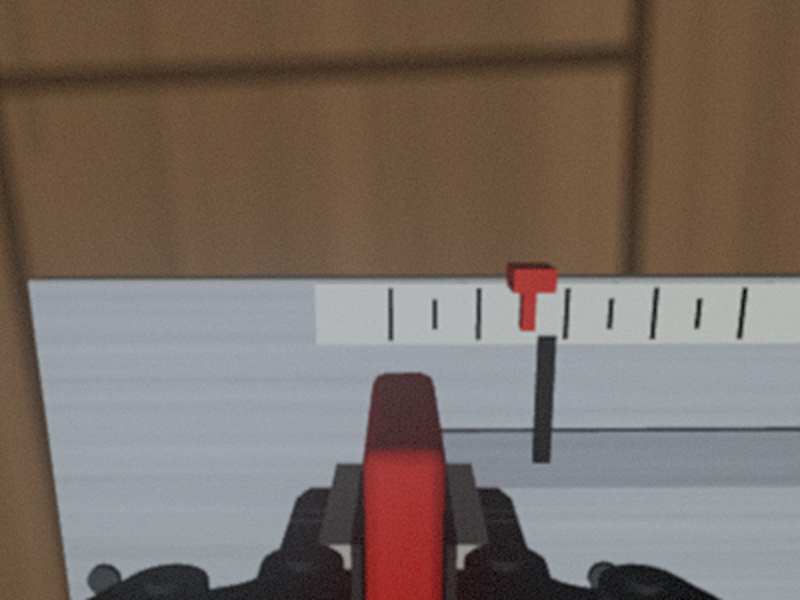

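The marker line ends at crop (528,329) and the pointer tip is at (547,337), so it needs a little more pull.

```bash
python3 - <<'E'
from h import *
C=cal("wrist"); a=-0.04; ux=np.array([np.cos(a),np.sin(a)]); o=np.array([529.9,-428.6])
f=lambda p,z:round((ray((120+p[0]/2,50+p[1]/2),z,C)[:2]-o)@ux,2)
print(f((528,322),9),f((528,322),11),f((547,337),14),f((543,455),14), f((391,315),8.5),f((741,315),8.5))
E
```

```text
-21.58 -21.93 -18.04 -17.59 -52.99 27.38
```

carry_out:
  targets:
    - {"dp": [0,-3.8,0],"yaw": 0}
    - {"dp": [0,-3.8,0],"yaw": 0}
    - {"dp": [0,-3.8,0],"yaw": 0}

```text
clock: 11.85
eef_pos: [475.7, -427.7, 44.6]
tcp_rot: [3.136, 0.002, 1.531]
contact_force: [9.7, 2.5, 3.6]
opening: 0.159
grasp_force: 49.5
```

```bash
python3 - <<'E'
from h import *
st(); C=cal("wrist"); im=r.grab_frame("wrist"); h=cv2.cvtColor(im,cv2.COLOR_RGB2HSV); a=-0.04; ux=np.array([np.cos(a),np.sin(a)]); o=np.array([529.9,-428.6])
m=((h[...,0]<6)|(h[...,0]>174))&(h[...,1]>150)&(h[...,2]>90)
for y in (205,208,210,212,225,232,240,250,258,265):
    if y<220:
        q=np.where(m[y,360:420])[0]+360; z=9
    else:
        q=np.where(h[y,370:415,2]<75)[0]+370; z=14
    if len(q): print(y,q.min(),q.max(),((ray((q.mean(),y),z,C)[:2]-o)@ux).round(2))
E
```

```text
t 11.85 pos [ 475.7 -427.7   44.6] rot [3.136e+00 2.000e-03 1.531e+00] F [9.7 2.5 3.6] open 0.159 gf 49.5 q [-0.74  0.6   1.73  0.    0.8  -0.7 ]
205 389 394 -21.97
208 389 394 -21.91
210 389 394 -21.86
212 389 394 -21.82
225 389 396 -22.04
232 389 396 -21.88
240 389 395 -21.93
250 388 395 -21.93
258 388 395 -21.74
265 386 395 -22.04
```

Pointer and marker are now level to within 0.3 mm. I will hold for two seconds and then ease the slide home.

carry_out:
  targets:
    - {"dp": [0,0,0],"yaw": 0}
    - {"dp": [0,0,0],"yaw": 0}
    - {"dp": [0,0,0],"yaw": 0}
    - {"dp": [0,0,0],"yaw": 0}
    - {"dp": [0,0,0],"yaw": 0}
    - {"dp": [0,0,0],"yaw": 0}
    - {"dp": [0,0,0],"yaw": 0}
    - {"dp": [0,0,0],"yaw": 0}
    - {"dp": [0,0,0],"yaw": 0}
    - {"dp": [0,0,0],"yaw": 0}
    - {"dp": [0,0,0],"yaw": 0}
    - {"dp": [0,0,0],"yaw": 0}

```text
clock: 13.4
eef_pos: [475.7, -427.7, 44.6]
tcp_rot: [3.136, 0.002, 1.531]
contact_force: [10.3, 3.4, 3.5]
opening: 0.157
grasp_force: 49.5
```

carry_out:
  targets:
    - {"dp": [0,0,0],"yaw": 0}
    - {"dp": [0,0,0],"yaw": 0}
    - {"dp": [0,0,0],"yaw": 0}
    - {"dp": [0,0,0],"yaw": 0}
    - {"dp": [0,0,0],"yaw": 0}
    - {"dp": [0,0,0],"yaw": 0}
    - {"dp": [0,0,0],"yaw": 0}

```text
clock: 14.28
eef_pos: [475.8, -427.7, 44.6]
tcp_rot: [3.136, 0.002, 1.531]
contact_force: [9.8, 3.1, 3.3]
opening: 0.152
grasp_force: 49.5
```

```bash
python3 - <<'E'
from h import *
st(); C=cal("wrist"); im=r.grab_frame("wrist"); h=cv2.cvtColor(im,cv2.COLOR_RGB2HSV); a=-0.04; ux=np.array([np.cos(a),np.sin(a)]); o=np.array([529.9,-428.6])
m=((h[...,0]<6)|(h[...,0]>174))&(h[...,1]>150)&(h[...,2]>90)
for y,k in((208,0),(232,1),(240,1)):
    q=np.where(h[y,370:415,2]<75)[0]+370 if k else np.where(m[y,360:420])[0]+360
    print(y,q.min(),q.max(),((ray((q.mean(),y),14 if k else 9,C)[:2]-o)@ux).round(2))
E
```

```text
t 14.28 pos [ 475.8 -427.7   44.6] rot [3.136e+00 2.000e-03 1.531e+00] F [9.8 3.1 3.3] open 0.152 gf 49.5 q [-0.74  0.6   1.73  0.    0.8  -0.7 ]
208 389 394 -21.86
232 389 396 -21.84
240 389 396 -21.66
```

carry_out:
  targets:
    - {"dp": [0,10,0],"yaw": 0}
    - {"dp": [0,20,0],"yaw": 0}
    - {"dp": [0,30,0],"yaw": 0}
    - {"dp": [0,40,0],"yaw": 0}
    - {"dp": [0,49,0],"yaw": 0}
    - {"dp": [0,50,0],"yaw": 0}
    - {"dp": [0,50,0],"yaw": 0}

```text
clock: 15.2
eef_pos: [524.6, -429.6, 44.6]
tcp_rot: [3.138, 0.002, 1.531]
contact_force: [4.1, 2.5, 6.7]
opening: 0.155
grasp_force: 50.1
```

carry_out:
  targets:
    - {"dp": [0,0,0],"yaw": 0}
    - {"dp": [0,0,0],"yaw": 0}
    - {"dp": [0,0,0],"yaw": 0}
    - {"dp": [0,0,0],"yaw": 0}
    - {"dp": [0,0,-50],"yaw": 0}
    - {"dp": [0,0,-100],"yaw": 0}
    - {"dp": [0,0,-160],"yaw": 0}
    - {"dp": [0,0,-200],"yaw": 0}
    - {"dp": [0,0,-200],"yaw": 0}
  fingers: 0.1

```text
clock: 16.32
eef_pos: [524.4, -430.3, 247.0]
tcp_rot: [3.136, 0.004, 1.531]
contact_force: [0.4, 0.0, -0.2]
opening: 0.546
grasp_force: 0.0
```

```bash
python3 - <<'E'
from h import *
st(); C=cal("wrist"); im=r.grab_frame("wrist"); h=cv2.cvtColor(im,cv2.COLOR_RGB2HSV)
m=((h[...,0]<6)|(h[...,0]>174))&(h[...,1]>150)&(h[...,2]>90)
n,l,s,c=cv2.connectedComponentsWithStats(m.astype(np.uint8))
print([(s[i].tolist(),c[i].round(1).tolist()) for i in range(1,n) if s[i,4]>20])
P=[s[i] for i in range(1,n) if s[i,4]>400]
if P: p=P[0]; print("tab top x", ray((p[0]+p[2]-8,p[1]+p[3]/2),64,C)[:2])
plan(520,-190,280,1.571)
E
```

```text
t 16.32 pos [ 524.4 -430.3  247. ] rot [3.136 0.004 1.531] F [ 0.4  0.  -0.2] open 0.546 gf 0.0 q [-0.69  0.43  1.51 -0.    1.2  -0.65]
[([298, 155, 9, 14, 36], [301.9, 158.6]), ([314, 188, 14, 48, 399], [320.5, 217.2])]
plan dp [239.1 -12.8 -36. ] yaw -2.3 other 177.7 rows>= 3.9
```

carry_out:
  targets:
    - {"dp": [60,-3,-9],"yaw": 0}
    - {"dp": [120,-6,-18],"yaw": -1}
    - {"dp": [180,-9,-27],"yaw": -2}
    - {"dp": [239,-13,-36],"yaw": -2.3}
    - {"dp": [239,-13,-36],"yaw": -2.3}
    - {"dp": [239,-13,-36],"yaw": -2.3}

```text
clock: 17.12
eef_pos: [519.0, -189.7, 277.7]
tcp_rot: [-3.14, -0.0, 1.572]
contact_force: [-0.0, -0.6, -0.0]
opening: 0.548
grasp_force: 0.0
```

```bash
cat >> h.py <<'E'
RO=np.array([626.7,139.3]); RY=-0.1013
def rack(x,y): 
    c,s=np.cos(RY),np.sin(RY); return RO+np.array([c*x-s*y,s*x+c*y])
def inrack(p):
    c,s=np.cos(RY),np.sin(RY); d=np.asarray(p)[:2]-RO; return np.array([c*d[0]+s*d[1],-s*d[0]+c*d[1]])
def rods(im,C,z=17,roi=None):
    for n,lo,hi in(("blue",(105,120,60),(120,255,255)),("green",(50,120,50),(75,255,255)),("red",(0,150,60),(4,255,255))):
        b=blobs(im,lo,hi,25,roi); P=[ray(q[2][0],z,C)[:2] for q in b]
        best=[(abs(np.linalg.norm(P[i]-P[j])-d0),i,j) for i in range(len(P)) for j in range(i) for d0 in [100]]
        print(n,[(q[0],q[1].tolist()) for q in b[:5]])
        for e,i,j in sorted(best)[:1]:
            d=P[i]-P[j]; print("   len %.1f mid %s dir %.3f"%(np.linalg.norm(d),((P[i]+P[j])/2).round(1),np.arctan2(d[1],d[0])%np.pi))
E
python3 - <<'E'
from h import *
st(); C=cal("wrist"); im=r.grab_frame("wrist"); save("w5",im); np.save("w5.npy",im)
rods(im,C)
for a,c,m in blobs(im,(8,60,100),(20,200,255),400)[:6]: print("cork?",a,c,m,ray(m[0],22,C)[:2])
E
```

```text
t 17.12 pos [ 519.  -189.7  277.7] rot [-3.14  -0.     1.572] F [-0.  -0.6 -0. ] open 0.548 gf 0.0 q [-0.35  0.21  1.75 -0.    1.19 -0.35]
blue [(2275, [614.0, 385.9]), (166, [307.7, 157.8]), (145, [319.6, 244.2]), (91, [42.8, 266.5]), (85, [126.0, 265.4])]
   len 92.9 mid [ 510.5 -191.4] dir 1.703
green [(136, [258.8, 160.0]), (110, [262.0, 247.0])]
   len 93.0 mid [ 454.1 -194.1] dir 1.563
red [(145, [397.1, 153.0]), (124, [400.4, 240.3]), (30, [326.0, 408.4])]
   len 92.4 mid [ 599.4 -186.5] dir 1.658
cork? 150159 [296.  165.5] ((319.5, 212.0), (424.0, 639.0), 90.0) [ 516.41453961 -200.73111488]
cork? 6490 [322.2 329.9] ((322.41473388671875, 329.78900146484375), (130.063720703125, 55.008975982666016), 0.9240454435348511) [ 519.59698528 -337.71820973]
cork? 2896 [562.5 102.8] ((562.2500610351562, 102.75000762939453), (55.154327392578125, 64.34671783447266), 45.0) [752.39405337 -92.49695091]
cork? 1754 [484.7 451.2] ((483.72637939453125, 453.7568054199219), (88.78719329833984, 30.168020248413086), 50.762630462646484) [ 723.17164789 -510.88883228]
cork? 1749 [158.3 451.1] ((159.4251251220703, 453.79925537109375), (30.06300926208496, 88.74185180664062), 38.904136657714844) [ 313.69293672 -512.07429332]
cork? 1386 [399.3 197.6] ((399.21612548828125, 198.0652313232422), (58.06201934814453, 24.418603897094727), 88.36341857910156) [ 599.10892016 -185.95561323]
```

View pics/w5.png

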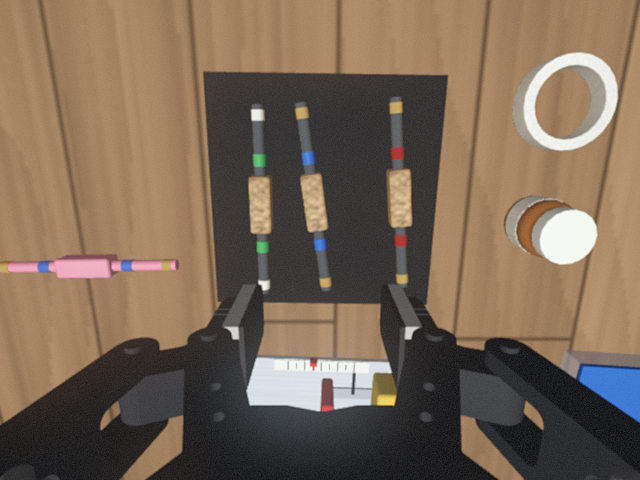

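The wrist view shows red (399,198), blue (314,203) and green (260,205) on the mat. The pink look-alike is off to the left at (85,266), outside the mat. I pick the red rod first.

carry_out:
  targets:
    - {"dp": [2,40,20],"yaw": -2.5}
    - {"dp": [3,80,50],"yaw": -4.9}
    - {"dp": [3,80,100],"yaw": -4.9}
    - {"dp": [3,80,150],"yaw": -4.9}
    - {"dp": [3,80,200],"yaw": -4.9}
    - {"dp": [3,80,235],"yaw": -4.9}
    - {"dp": [3,80,250],"yaw": -4.9}
    - {"dp": [3,80,263],"yaw": -4.9}
    - {"dp": [3,80,263],"yaw": -4.9}
  fingers: 0

```text
clock: 18.3
eef_pos: [599.4, -187.0, 15.6]
tcp_rot: [-3.141, -0.0, 1.656]
contact_force: [1.1, 0.0, 0.2]
opening: 0.503
grasp_force: 0.0
```

carry_out:
  targets:
    - {"dp": [0,0,0],"yaw": 0}
    - {"dp": [0,0,0],"yaw": 0}
    - {"dp": [0,0,0],"yaw": 0}
    - {"dp": [0,0,0],"yaw": 0}
    - {"dp": [0,0,0],"yaw": 0}
  fingers: -1
  grip_force: 60

```text
clock: 18.92
eef_pos: [600.5, -186.9, 17.3]
tcp_rot: [3.139, 0.001, 1.657]
contact_force: [-0.2, 0.4, 7.5]
opening: 0.241
grasp_force: 59.9
```

```bash
python3 - <<'E'
from h import *
st(); print(rack(0,56)); plan(*rack(0,56),160,3.0403)
E
```

```text
t 18.93 pos [ 600.5 -186.9   17.3] rot [3.139e+00 1.000e-03 1.657e+00] F [-0.2  0.4  7.5] open 0.241 gf 59.9 q [-0.3   0.63  1.76 -0.    0.75 -0.39]
[632.36310289 195.0129183 ]
plan dp [ 377.7   64.9 -143. ] yaw -79.3 other 100.7 rows>= 7.4
```

carry_out:
  targets:
    - {"dp": [0,0,-30],"yaw": 0}
    - {"dp": [0,0,-80],"yaw": 0}
    - {"dp": [45,8,-110],"yaw": -9}
    - {"dp": [92,16,-143],"yaw": -19}
    - {"dp": [140,24,-143],"yaw": -29}
    - {"dp": [188,32,-143],"yaw": -39}
    - {"dp": [236,40,-143],"yaw": -49}
    - {"dp": [284,48,-143],"yaw": -59}
    - {"dp": [332,57,-143],"yaw": -69}
    - {"dp": [377,65,-143],"yaw": -79.3}
    - {"dp": [377,65,-143],"yaw": -79.3}
    - {"dp": [377,65,-143],"yaw": -79.3}

```text
clock: 20.42
eef_pos: [631.5, 194.3, 158.8]
tcp_rot: [-3.141, -0.0, 3.04]
contact_force: [0.2, -0.2, -0.7]
opening: 0.241
grasp_force: 59.0
```

```bash
python3 - <<'E'
from h import *
st(); C=cal("wrist"); im=r.grab_frame("wrist"); save("w6",im); np.save("w6.npy",im)
for x in(-70,70):
    for y in(-56,0,56): print(x,y,proj([*rack(x,y),54],C).round(1))
E
```

```text
t 20.43 pos [631.5 194.3 158.8] rot [-3.141 -0.     3.04 ] F [ 0.2 -0.2 -0.7] open 0.241 gf 59.0 q [ 0.3   0.49  1.62 -0.    1.04 -1.17]
-70 -56 [136.4 129.7]
-70 0 [228.4 129.5]
-70 56 [320.4 129.4]
70 -56 [162. 336.]
70 0 [241.4 335.9]
70 56 [320.8 335.8]
```

View pics/w6.png

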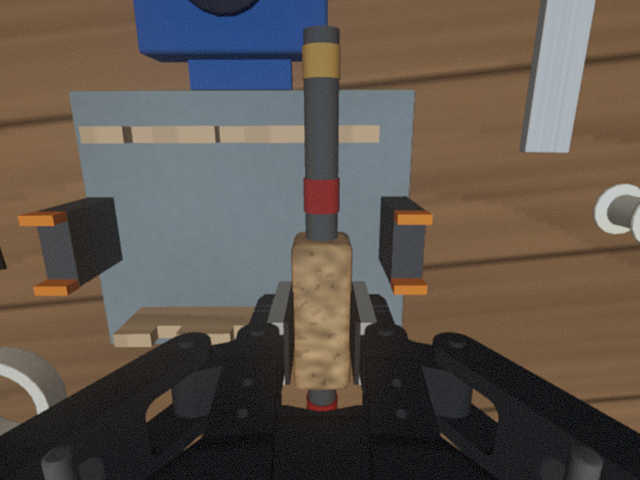

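The red rod is held straight in the pads. The near rest top runs from column 80 to 379, and I will check its groove edges numerically.

```bash
python3 - <<'E'
from h import *
im=np.load("w6.npy"); C=cal("wrist")
for y in(123,126,129,132,135,138,141): print(y,' '.join(str(v) for v in im[y,108:140:2,0]),'|',' '.join(str(v) for v in im[y,200:236:2,0]))
b=blobs(im,(5,180,120),(16,255,255),60)
for q in b[:6]: print(q[0],q[1],q[2][1],ray(q[2][0],78,C)[:2].round(1),inrack(ray(q[2][0],78,C)).round(1))
for p in [(71,92),(413,91)]: print(inrack(ray(p,10,C)))
# cork
print("cork end rows",inrack(ray((322,233),160-3.3+11-5,C)))
E
```

```text
123 114 112 112 111 113 115 116 110 118 119 114 114 114 115 114 116 | 116 111 117 118 113 113 116 115 115 118 114 115 113 116 113 112 113 110
126 155 154 155 151 155 153 151 106 96 92 101 114 149 142 144 147 | 172 171 171 173 172 177 177 123 88 103 154 151 151 153 154 155 153 152
129 175 175 177 172 176 174 178 113 80 83 89 103 172 177 176 175 | 177 177 175 174 178 179 177 141 81 99 176 174 175 178 178 174 176 176
132 176 174 174 175 175 175 176 134 81 85 85 86 171 178 176 176 | 173 175 175 175 176 177 178 153 79 89 175 178 176 179 177 177 173 177
135 173 174 175 174 176 177 176 160 79 81 87 79 143 176 174 173 | 177 175 178 173 178 180 179 169 76 85 173 177 178 175 178 177 176 172
138 173 172 173 173 176 176 174 170 87 82 86 86 132 178 172 175 | 174 179 178 176 176 176 178 172 75 86 160 178 175 173 175 176 177 175
141 176 176 175 175 176 174 176 173 99 82 83 84 118 176 177 177 | 177 174 175 174 179 178 181 173 84 89 145 175 176 175 176 175 178 175
334 [ 36.7 219. ] (12.0, 36.0) [596.   32.2] [ -19.8 -109.6]
324 [409.9 286.6] (15.0, 34.0) [660.6 245.9] [ 23.  109.5]
288 [ 50.3 289.1] (14.425322532653809, 32.91505432128906) [638.5  27.6] [  23.  -109.9]
157 [418.2 215.8] (12.0, 33.0) [617.5 251. ] [-20.5 110.2]
[ -96.00581285 -119.70049471]
[-96.17263485 120.49308106]
cork end rows [-32.97022347  56.25535375]
```

carry_out:
  targets:
    - {"dp": [-4.8,1,30],"yaw": 0}
    - {"dp": [-4.8,1,60],"yaw": 0}
    - {"dp": [-4.8,1,80],"yaw": 0}
    - {"dp": [-4.8,1,95],"yaw": 0}
    - {"dp": [-4.8,1,106.5],"yaw": 0}
    - {"dp": [-4.8,1,106.5],"yaw": 0}

```text
clock: 21.22
eef_pos: [636.9, 195.0, 52.1]
tcp_rot: [3.142, 0.0, 3.041]
contact_force: [0.1, -1.2, -0.9]
opening: 0.239
grasp_force: 59.1
```

carry_out:
  targets:
    - {"dp": [0,0,0],"yaw": 0}
    - {"dp": [0,0,0],"yaw": 0}
    - {"dp": [0,0,0],"yaw": 0}
    - {"dp": [0,0,-15],"yaw": 0}
    - {"dp": [0,0,-50],"yaw": 0}
    - {"dp": [0,0,-100],"yaw": 0}
    - {"dp": [0,0,-150],"yaw": 0}
    - {"dp": [0,0,-150],"yaw": 0}
  fingers: -0.1

```text
clock: 22.22
eef_pos: [639.4, 195.9, 208.5]
tcp_rot: [3.138, 0.009, 3.041]
contact_force: [-0.2, 1.5, -0.7]
opening: 0.451
grasp_force: 0.0
```

```bash
sed -i 's/^RO=.*; RY/RO=np.array([628.7,139.4]); RY/' h.py; python3 - <<'E'
from h import *
st(); C=cal("wrist"); im=r.grab_frame("wrist"); save("w7",im); np.save("w7.npy",im)
for q in blobs(im,(0,150,60),(4,255,255),40)[:3]: print(q[0],q[1],inrack(ray(q[1],52,C)).round(1))
for q in blobs(im,(5,180,120),(16,255,255),60)[:5]: print(q[0],q[1],q[2][1],inrack(ray(q[2][0],78,C)).round(1))
plan(510.5,-191.4,240,1.703)
E
```

```text
t 22.23 pos [639.4 195.9 208.5] rot [3.138 0.009 3.041] F [-0.2  1.5 -0.7] open 0.451 gf 0.0 q [ 0.3   0.44  1.57  0.    1.12 -1.17]
175 [319.4 273.3] [49.9 57.6]
157 [318.9 157.8] [-42.9  57.4]
153 [ 79.4 191.2] (8.832938194274902, 27.977630615234375) [ -21.9 -109.8]
148 [ 89.2 250.9] (10.0, 27.0) [  21.3 -109.6]
61 [398.3 248.1] (10.0, 15.0) [ 21.  114.1]
plan dp [  87.7 -397.6  -35.6] yaw 76.6 other -103.4 rows>= 7.2
```

View pics/w7.png

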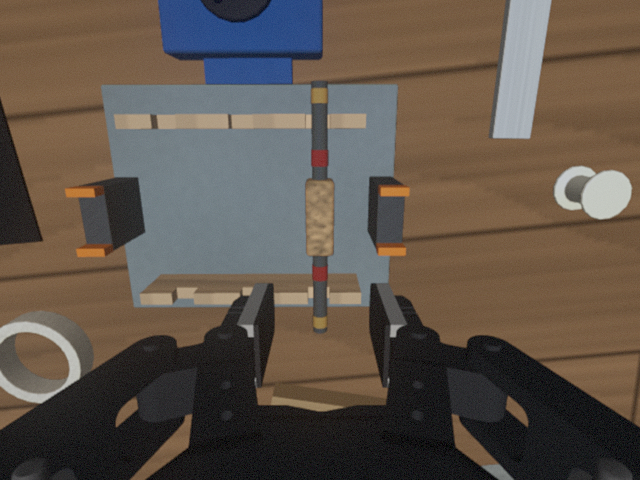

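The red rod is seated at rack x = +3.5, y = 57.5, lying across both rests. Next is the blue rod.

carry_out:
  targets:
    - {"dp": [10,-45,-20],"yaw": 9}
    - {"dp": [21,-95,-36],"yaw": 19}
    - {"dp": [32,-145,-36],"yaw": 29}
    - {"dp": [43,-195,-36],"yaw": 39}
    - {"dp": [54,-245,-36],"yaw": 49}
    - {"dp": [65,-295,-36],"yaw": 59}
    - {"dp": [76,-345,-36],"yaw": 69}
    - {"dp": [88,-398,-36],"yaw": 76.6}
    - {"dp": [88,-398,-36],"yaw": 76.6}
    - {"dp": [88,-398,-36],"yaw": 76.6}

```text
clock: 23.52
eef_pos: [508.5, -191.8, 237.6]
tcp_rot: [-3.14, -0.001, 1.704]
contact_force: [-0.6, -0.3, -0.5]
opening: 0.454
grasp_force: 0.0
```

```bash
python3 - <<'E'
from h import *
st(); C=cal("wrist"); im=r.grab_frame("wrist"); rods(im,C,17,(200,60,480,330))
plan(510.5,-191.4,18,1.703)
E
```

```text
t 23.52 pos [ 508.5 -191.8  237.6] rot [-3.140e+00 -1.000e-03  1.704e+00] F [-0.6 -0.3 -0.5] open 0.454 gf 0.0 q [-0.36  0.23  1.81  0.    1.1  -0.5 ]
blue [(204, [324.0, 158.3]), (171, [323.5, 254.4])]
   len 92.6 mid [ 510.6 -191.6] dir 1.699
green [(151, [269.4, 153.1]), (134, [259.7, 249.3])]
   len 92.6 mid [ 454.1 -193.8] dir 1.569
red []
plan dp [ -0.5   1.8 219.7] yaw 0.1 other -179.9 rows>= 3.5
```

carry_out:
  targets:
    - {"dp": [-0.5,1.8,50],"yaw": 0}
    - {"dp": [-0.5,1.8,100],"yaw": 0}
    - {"dp": [-0.5,1.8,150],"yaw": 0}
    - {"dp": [-0.5,1.8,190],"yaw": 0}
    - {"dp": [-0.5,1.8,210],"yaw": 0}
    - {"dp": [-0.5,1.8,220],"yaw": 0}
    - {"dp": [-0.5,1.8,220],"yaw": 0}

```text
clock: 24.45
eef_pos: [511.0, -191.5, 18.0]
tcp_rot: [-3.141, -0.0, 1.705]
contact_force: [-0.1, 0.2, -0.8]
opening: 0.448
grasp_force: 0.0
```

carry_out:
  targets:
    - {"dp": [0,0,0],"yaw": 0}
    - {"dp": [0,0,0],"yaw": 0}
    - {"dp": [0,0,0],"yaw": 0}
    - {"dp": [0,0,0],"yaw": 0}
    - {"dp": [0,0,0],"yaw": 0}
  fingers: -1
  grip_force: 60

```text
clock: 25.08
eef_pos: [511.8, -192.5, 19.4]
tcp_rot: [3.14, 0.001, 1.704]
contact_force: [0.8, 2.0, 7.4]
opening: 0.238
grasp_force: 59.7
```

```bash
python3 - <<'E'
from h import *
st(); plan(*rack(2,0),160,3.0403)
E
```

```text
t 25.07 pos [ 511.8 -192.5   19.4] rot [3.140e+00 1.000e-03 1.704e+00] F [0.8 2.  7.4] open 0.238 gf 59.7 q [-0.36  0.54  1.95  0.    0.65 -0.5 ]
plan dp [ 312.9  162.1 -140.5] yaw -76.6 other 103.4 rows>= 7.2
```

carry_out:
  targets:
    - {"dp": [0,0,-30],"yaw": 0}
    - {"dp": [0,0,-80],"yaw": 0}
    - {"dp": [40,20,-120],"yaw": -9}
    - {"dp": [85,44,-141],"yaw": -19}
    - {"dp": [130,67,-141],"yaw": -29}
    - {"dp": [175,90,-141],"yaw": -39}
    - {"dp": [220,114,-141],"yaw": -49}
    - {"dp": [265,137,-141],"yaw": -59}
    - {"dp": [300,155,-141],"yaw": -69}
    - {"dp": [313,162,-141],"yaw": -76.6}
    - {"dp": [313,162,-141],"yaw": -76.6}
    - {"dp": [313,162,-141],"yaw": -76.6}

```text
clock: 26.58
eef_pos: [629.5, 138.6, 159.3]
tcp_rot: [-3.141, -0.0, 3.038]
contact_force: [-0.9, 0.2, -0.5]
opening: 0.237
grasp_force: 59.0
```

```bash
python3 - <<'E'
from h import *
st(); C=cal("wrist"); im=r.grab_frame("wrist"); np.save("w8.npy",im)
b=blobs(im,(10,50,80),(20,200,255),1500,(270,200,380,420))
for q in b[:2]: print(q[0],q[1],cv2.boxPoints(q[2]).round(0).tolist())
for q in blobs(im,(105,120,60),(120,255,255),100,(280,100,360,420)): print("blue",q[0],q[1])
for q in blobs(im,(0,150,60),(4,255,255),40)[:3]: print("red",q[0],q[1],inrack(ray(q[1],52,C)).round(1))
for q in blobs(im,(5,180,120),(16,255,255),60)[:5]: print(q[0],q[1],q[2][1],inrack(ray(q[2][0],78,C)).round(1))
plan(*rack(2,0.5),54,3.0403)
E
```

```text
t 26.57 pos [629.5 138.6 159.3] rot [-3.141 -0.     3.038] F [-0.9  0.2 -0.5] open 0.237 gf 59.0 q [ 0.21  0.46  1.66 -0.    1.02 -1.25]
9662 [321.4 319. ] [[282.0, 229.0], [361.0, 229.0], [361.0, 408.0], [282.0, 408.0]]
blue 1165 [321.4 193.4]
blue 344 [321.  404.4]
red 318 [410.3 171. ] [-42.8  57. ]
red 264 [402.6 306. ] [50.2 57. ]
461 [500.2 280.1] (14.0, 37.0) [ 20.8 109.2]
416 [509.3 210.3] (38.0, 12.0) [-22.6 109.6]
184 [138.3 282.3] (14.0, 32.0) [  21.3 -109.6]
110 [124.9 211.1] (10.914102554321289, 27.406526565551758) [ -22.6 -111.7]
plan dp [ -1.    1.4 105.3] yaw -0.2 other 179.8 rows>= 1.7
```

carry_out:
  targets:
    - {"dp": [-1,1.4,30],"yaw": 0}
    - {"dp": [-1,1.4,60],"yaw": 0}
    - {"dp": [-1,1.4,80],"yaw": 0}
    - {"dp": [-1,1.4,95],"yaw": 0}
    - {"dp": [-1,1.4,105],"yaw": 0}
    - {"dp": [-1,1.4,105],"yaw": 0}

```text
clock: 27.38
eef_pos: [631.4, 140.7, 54.2]
tcp_rot: [3.141, 0.0, 3.04]
contact_force: [-0.7, -0.2, -0.6]
opening: 0.238
grasp_force: 59.1
```

carry_out:
  targets:
    - {"dp": [0,0,0],"yaw": 0}
    - {"dp": [0,0,0],"yaw": 0}
    - {"dp": [0,0,0],"yaw": 0}
    - {"dp": [0,0,-15],"yaw": 0}
    - {"dp": [0,0,-50],"yaw": 0}
    - {"dp": [0,0,-100],"yaw": 0}
    - {"dp": [0,0,-150],"yaw": 0}
    - {"dp": [0,0,-150],"yaw": 0}
  fingers: -0.1

```text
clock: 28.38
eef_pos: [633.8, 141.3, 210.3]
tcp_rot: [3.139, 0.009, 3.041]
contact_force: [0.3, 0.7, -0.5]
opening: 0.454
grasp_force: 0.0
```

```bash
python3 - <<'E'
from h import *
st(); C=cal("wrist"); im=r.grab_frame("wrist"); save("w9",im,(60,60,460,360),2)
for n,lo,hi in(("blue",(105,120,60),(120,255,255)),("red",(0,150,60),(4,255,255))):
  for q in blobs(im,lo,hi,60,(100,100,420,330))[:3]: print(n,q[0],q[1],inrack(ray(q[1],52,C)).round(1))
plan(454.1,-194,240,1.566)
E
```

```text
t 28.38 pos [633.8 141.3 210.3] rot [3.139 0.009 3.041] F [ 0.3  0.7 -0.5] open 0.454 gf 0.0 q [ 0.22  0.41  1.61  0.    1.11 -1.25]
blue 267 [319.5 156.9] [-43.4   2.9]
blue 206 [319.8 271.7] [49.2  2.9]
red 205 [391.1 157.7] [-42.8  57.1]
red 171 [385.6 272.6] [50.1 57.1]
plan dp [ 143.5 -351.2  -33.7] yaw 84.5 other -95.5 rows>= 7.9
```

Bands are 92.6 mm apart at seated height, so blue is in the middle groove and red is unchanged. Next is the green rod.

carry_out:
  targets:
    - {"dp": [16,-39,-20],"yaw": 9}
    - {"dp": [33,-80,-34],"yaw": 19}
    - {"dp": [52,-127,-34],"yaw": 30}
    - {"dp": [71,-174,-34],"yaw": 40}
    - {"dp": [90,-220,-34],"yaw": 50}
    - {"dp": [109,-266,-34],"yaw": 60}
    - {"dp": [128,-312,-34],"yaw": 70}
    - {"dp": [143,-351,-34],"yaw": 80}
    - {"dp": [143,-351,-34],"yaw": 84.5}
    - {"dp": [143,-351,-34],"yaw": 84.5}
    - {"dp": [143,-351,-34],"yaw": 84.5}

```text
clock: 29.8
eef_pos: [453.3, -193.7, 237.9]
tcp_rot: [-3.141, -0.0, 1.568]
contact_force: [-0.5, 0.3, 0.9]
opening: 0.449
grasp_force: 0.0
```

```bash
python3 - <<'E'
from h import *
st(); C=cal("wrist"); im=r.grab_frame("wrist"); rods(im,C,17,(200,60,480,330))
plan(454.1,-194,19,1.566)
E
```

```text
t 29.80 pos [ 453.3 -193.7  237.9] rot [-3.141 -0.     1.568] F [-0.5  0.3  0.9] open 0.449 gf 0.0 q [-0.41  0.15  1.91  0.    1.08 -0.4 ]
blue []
green [(148, [322.7, 158.6]), (131, [322.7, 254.7])]
   len 92.2 mid [ 454.2 -194.1] dir 1.573
red []
plan dp [ -0.5   0.8 218.9] yaw 0.1 other -179.9 rows>= 3.5
```

carry_out:
  targets:
    - {"dp": [-0.4,0.9,50],"yaw": 0}
    - {"dp": [-0.4,0.9,100],"yaw": 0}
    - {"dp": [-0.4,0.9,150],"yaw": 0}
    - {"dp": [-0.4,0.9,190],"yaw": 0}
    - {"dp": [-0.4,0.9,210],"yaw": 0}
    - {"dp": [-0.4,0.9,219],"yaw": 0}
    - {"dp": [-0.4,0.9,219],"yaw": 0}

```text
clock: 30.72
eef_pos: [454.4, -194.2, 19.1]
tcp_rot: [-3.141, -0.0, 1.567]
contact_force: [0.2, 0.5, 0.6]
opening: 0.446
grasp_force: 0.0
```

carry_out:
  targets:
    - {"dp": [0,0,0],"yaw": 0}
    - {"dp": [0,0,0],"yaw": 0}
    - {"dp": [0,0,0],"yaw": 0}
    - {"dp": [0,0,0],"yaw": 0}
    - {"dp": [0,0,0],"yaw": 0}
  fingers: -1
  grip_force: 60

```text
clock: 31.35
eef_pos: [455.2, -194.8, 20.4]
tcp_rot: [3.14, 0.001, 1.566]
contact_force: [-1.4, 1.1, 7.9]
opening: 0.234
grasp_force: 59.7
```

```bash
python3 - <<'E'
from h import *
st(); plan(*rack(2,-55.3),160,3.0403)
E
```

```text
t 31.35 pos [ 455.2 -194.8   20.4] rot [3.140e+00 1.000e-03 1.566e+00] F [-1.4  1.1  7.9] open 0.234 gf 59.7 q [-0.41  0.48  2.06  0.    0.6  -0.4 ]
plan dp [ 279.7  168.8 -139.5] yaw -84.5 other 95.5 rows>= 7.9
```

carry_out:
  targets:
    - {"dp": [0,0,-30],"yaw": 0}
    - {"dp": [0,0,-80],"yaw": 0}
    - {"dp": [35,21,-120],"yaw": -10}
    - {"dp": [75,45,-140],"yaw": -20}
    - {"dp": [115,69,-140],"yaw": -30}
    - {"dp": [155,93,-140],"yaw": -40}
    - {"dp": [195,117,-140],"yaw": -50}
    - {"dp": [235,141,-140],"yaw": -60}
    - {"dp": [265,160,-140],"yaw": -70}
    - {"dp": [280,169,-140],"yaw": -80}
    - {"dp": [280,169,-140],"yaw": -84.5}
    - {"dp": [280,169,-140],"yaw": -84.5}

```text
clock: 32.85
eef_pos: [624.6, 84.8, 159.5]
tcp_rot: [-3.142, 0.0, 3.04]
contact_force: [-0.2, -0.6, -0.8]
opening: 0.238
grasp_force: 59.1
```

```bash
python3 - <<'E'
from h import *
st(); C=cal("wrist"); im=r.grab_frame("wrist")
for q in blobs(im,(50,120,50),(75,255,255),100,(280,100,360,420)): print("green",q[0],q[1])
for n,lo,hi in(("blue",(105,120,60),(120,255,255)),("red",(0,150,60),(4,255,255))):
  for q in blobs(im,lo,hi,60,(350,120,640,330))[:3]: print(n,q[0],q[1],inrack(ray(q[1],52,C)).round(1))
plan(*rack(2,-55.3),55,3.0403)
E
```

```text
t 32.85 pos [624.6  84.8 159.5] rot [-3.142  0.     3.04 ] F [-0.2 -0.6 -0.8] open 0.238 gf 59.1 q [ 0.13  0.44  1.69 -0.    1.01 -1.34]
green 1091 [321.2 193.8]
green 345 [321.3 404. ]
blue 380 [399.7 189.3] [-30.8  -3.1]
blue 118 [397.1 318.7] [60.5 -0.1]
red 328 [495.  170.5] [-42.6  56.5]
red 281 [479.5 304.9] [50.  56.8]
plan dp [ -0.5  -0.4 104.5] yaw -0.1 other 179.9 rows>= 1.7
```

```bash
python3 - <<'E'
from h import *
im=r.grab_frame("wrist"); save("w10",im)
E
```

```text
(no output)
```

View pics/w10.png

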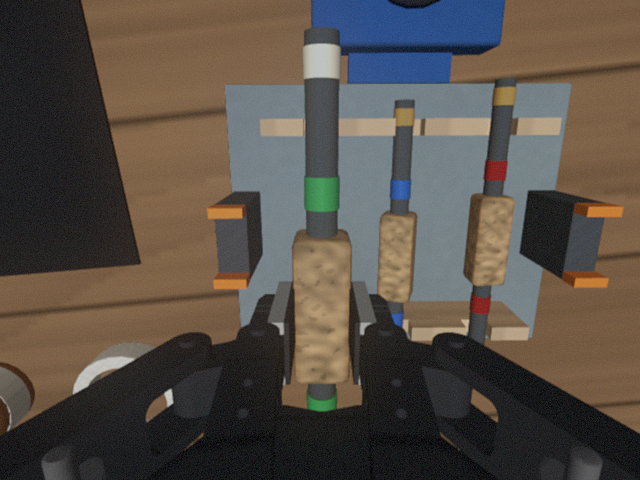

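The picture shows blue (400,190) knocked about 12 mm along its groove, with its end at row 100 against 80 for red. It is still in the groove. I will lower green and then re-centre blue.

carry_out:
  targets:
    - {"dp": [-0.5,-0.4,30],"yaw": 0}
    - {"dp": [-0.5,-0.4,60],"yaw": 0}
    - {"dp": [-0.5,-0.4,80],"yaw": 0}
    - {"dp": [-0.5,-0.4,95],"yaw": 0}
    - {"dp": [-0.5,-0.4,104.5],"yaw": 0}
    - {"dp": [-0.5,-0.4,104.5],"yaw": 0}

```text
clock: 33.7
eef_pos: [625.5, 84.2, 54.9]
tcp_rot: [3.142, 0.0, 3.041]
contact_force: [0.4, -0.2, -0.9]
opening: 0.239
grasp_force: 59.2
```

carry_out:
  targets:
    - {"dp": [0,0,0],"yaw": 0}
    - {"dp": [0,0,0],"yaw": 0}
    - {"dp": [0,0,0],"yaw": 0}
    - {"dp": [0,0,-15],"yaw": 0}
    - {"dp": [0,0,-50],"yaw": 0}
    - {"dp": [0,0,-100],"yaw": 0}
    - {"dp": [0,0,-150],"yaw": 0}
    - {"dp": [0,0,-150],"yaw": 0}
  fingers: -0.1

```text
clock: 34.7
eef_pos: [628.0, 84.6, 210.6]
tcp_rot: [3.14, 0.009, 3.041]
contact_force: [-0.5, 0.5, -0.3]
opening: 0.448
grasp_force: 0.0
```

```bash
cat >> h.py <<'E'
def rk():
    C=cal("wrist"); im=r.grab_frame("wrist")
    for n,lo,hi in(("blue",(105,120,60),(120,255,255)),("green",(50,120,50),(75,255,255)),("red",(0,150,60),(4,255,255))):
        for q in blobs(im,lo,hi,60):
            p=inrack(ray(q[1],52,C))
            if abs(p[0])<90 and abs(p[1])<75: print(n,q[0],q[1],p.round(1))
    for q in blobs(im,(5,180,120),(16,255,255),60):
        p=inrack(ray(q[2][0],78,C))
        if abs(p[0])<40 and abs(abs(p[1])-110)<15: print("cheek",q[0],q[2][1],p.round(1))
    return im
E
python3 - <<'E'
from h import *
st(); rk(); plan(*rack(15,0),54,3.04)
E
```

```text
t 34.70 pos [628.   84.6 210.6] rot [3.14  0.009 3.041] F [-0.5  0.5 -0.3] open 0.448 gf 0.0 q [ 0.13  0.39  1.65 -0.    1.1  -1.34]
blue 259 [386.5 173.6] [-30.9  -3. ]
green 230 [320.  157.4] [-43.1 -53.9]
green 172 [320.  272.1] [ 49.6 -54.1]
red 229 [465.8 157.6] [-42.9  56.7]
red 184 [454.6 272.4] [50. 57.]
cheek 287 (11.0, 31.0) [ 21.3 108.9]
cheek 262 (33.0, 10.0) [-22.1 109.3]
plan dp [-10.9  54.8 154.1] yaw 0.0 other -180.0 rows>= 2.6
```

carry_out:
  targets:
    - {"dp": [-9,30,0],"yaw": 0}
    - {"dp": [-9,53.3,30],"yaw": 0}
    - {"dp": [-9,53.3,75],"yaw": 0}
    - {"dp": [-9,53.3,120],"yaw": 0}
    - {"dp": [-9,53.3,145],"yaw": 0}
    - {"dp": [-9,53.3,156],"yaw": 0}
    - {"dp": [-9,53.3,156],"yaw": 0}

```text
clock: 35.62
eef_pos: [638.9, 136.2, 48.1]
tcp_rot: [-3.141, -0.002, 3.041]
contact_force: [0.7, 0.3, 0.5]
opening: 0.45
grasp_force: 0.0
```

carry_out:
  targets:
    - {"dp": [0,0,0],"yaw": 0}
    - {"dp": [0,0,0],"yaw": 0}
    - {"dp": [0,0,0],"yaw": 0}
    - {"dp": [0,0,0],"yaw": 0}
    - {"dp": [0,0,-10],"yaw": 0}
    - {"dp": [0,0,-25],"yaw": 0}
    - {"dp": [0,0,-25],"yaw": 0}
  fingers: -1
  grip_force: 60

```text
clock: 36.5
eef_pos: [640.6, 136.5, 75.6]
tcp_rot: [3.141, 0.003, 3.041]
contact_force: [-0.9, -0.6, 0.2]
opening: 0.241
grasp_force: 59.4
```

```bash
python3 - <<'E'
from h import *
st(); plan(*rack(0,0.8),55,3.04); print(inrack(r.sense()['eef_pos']))
E
```

```text
t 36.50 pos [640.6 136.5  75.6] rot [3.141e+00 3.000e-03 3.041e+00] F [-0.9 -0.6  0.2] open 0.241 gf 59.4 q [ 0.21  0.58  1.68  0.    0.88 -1.26]
plan dp [12.2  2.4 20.6] yaw 0.0 other -180.0 rows>= 0.4
[12.13243894 -1.65162082]
```

carry_out:
  targets:
    - {"dp": [6,1,0],"yaw": 0}
    - {"dp": [13,2.3,0],"yaw": 0}
    - {"dp": [13,2.3,0],"yaw": 0}
    - {"dp": [13,2.3,12],"yaw": 0}
    - {"dp": [13,2.3,23.5],"yaw": 0}
    - {"dp": [13,2.3,23.5],"yaw": 0}

```text
clock: 37.25
eef_pos: [626.8, 140.0, 49.8]
tcp_rot: [3.141, -0.001, 3.041]
contact_force: [-1.3, 1.6, 4.6]
opening: 0.242
grasp_force: 60.4
```

carry_out:
  targets:
    - {"dp": [0,0,0],"yaw": 0}
    - {"dp": [0,0,0],"yaw": 0}
    - {"dp": [0,0,0],"yaw": 0}
    - {"dp": [0,0,-15],"yaw": 0}
    - {"dp": [0,0,-50],"yaw": 0}
    - {"dp": [0,0,-110],"yaw": 0}
    - {"dp": [0,0,-170],"yaw": 0}
    - {"dp": [0,0,-170],"yaw": 0}
  fingers: -0.1

```text
clock: 38.25
eef_pos: [630.0, 140.6, 227.3]
tcp_rot: [3.138, 0.01, 3.041]
contact_force: [0.7, -0.5, -0.0]
opening: 0.449
grasp_force: 0.0
```

```bash
python3 - <<'E'
from h import *
st(); im=rk(); C=cal("top"); im=r.grab_frame("top")
for q in blobs(im,(5,150,130),(16,255,255),15,(150,150,330,330)): print(q[0],q[1],ray(q[1],45,C)[:2])
for q in blobs(im,(0,0,170),(180,30,255),150,(160,200,230,330)): print("bar",q[0],q[1],q[2],[ray(p,10,C)[:2].round(0).tolist() for p in cv2.boxPoints(q[2])])
plan(455,379,260,3.03)
E
```

```text
t 38.25 pos [630.  140.6 227.3] rot [3.138 0.01  3.041] F [ 0.7 -0.5 -0. ] open 0.449 gf 0.0 q [ 0.22  0.39  1.61 -0.    1.13 -1.25]
blue 227 [319.4 158.4] [-44.6   1.7]
blue 186 [319.5 267.2] [48.   1.6]
green 192 [250.3 160.4] [-43.1 -53.6]
green 150 [255.7 269. ] [ 49.6 -53.7]
red 178 [388.7 160.6] [-42.8  57.4]
red 162 [383.8 269.2] [50.  57.5]
cheek 223 (10.0, 27.0) [ 21.  109.8]
cheek 186 (8.0, 27.0) [-22.3 110.1]
124 [181.  258.3] [459.96721386 379.57236328]
22 [311.8 207. ] [599.5138878   32.54354487]
17 [313.6 190.6] [643.69789665  28.07920069]
bar 965 [184.5 258.9] ((184.26112365722656, 258.96771240234375), (11.38302230834961, 98.85820770263672), 7.696051120758057) [[328.0, 410.0], [595.0, 380.0], [591.0, 349.0], [325.0, 379.0]]
plan dp [195.2 220.5 -38.5] yaw 0.6 other -179.4 rows>= 4.8
```

All three rods are seated. Next is the bar.

carry_out:
  targets:
    - {"dp": [39,44,-10],"yaw": 0}
    - {"dp": [78,88,-20],"yaw": 0}
    - {"dp": [117,132,-30],"yaw": 0}
    - {"dp": [156,176,-30],"yaw": 0}
    - {"dp": [192,221,-30],"yaw": 0.6}
    - {"dp": [192,221,-30],"yaw": 0.6}
    - {"dp": [192,221,-30],"yaw": 0.6}
  fingers: 0

```text
clock: 39.22
eef_pos: [457.6, 378.5, 249.1]
tcp_rot: [-3.14, -0.001, 3.031]
contact_force: [1.5, 0.0, 0.4]
opening: 0.502
grasp_force: 0.0
```

```bash
python3 - <<'E'
from h import *
st(); C=cal("wrist"); im=r.grab_frame("wrist"); save("w11",im,(160,80,480,320),2.4)
for q in blobs(im,(5,150,110),(16,255,255),300,(240,100,420,330)): print("orange",q[0],q[1],q[2])
h=cv2.cvtColor(im,cv2.COLOR_RGB2HSV)
for y in (70,90,110,130,150,250,270,290):
    q=np.where((h[y,230:420,1]<40)&(h[y,230:420,2]>120))[0]+230
    if len(q): print(y,q.min(),q.max(),ray(((q.min()+q.max())/2,y),10,C)[:2].round(1), np.linalg.norm(ray((q.min()-.5,y),10,C)-ray((q.max()+.5,y),10,C)).round(1))
E
```

```text
t 39.23 pos [457.6 378.5 249.1] rot [-3.140e+00 -1.000e-03  3.031e+00] F [1.5 0.  0.4] open 0.502 gf 0.0 q [ 0.69  0.3   1.69 -0.    1.16 -0.77]
orange 975 [321.5 210.9] ((321.5, 210.5), (49.0, 19.0), 90.0)
70 305 339 [335.5 393.7] 31.9
90 305 339 [352.5 391.8] 32.4
110 305 339 [369.9 389.8] 32.8
130 305 338 [387.8 387.4] 32.3
150 305 338 [406.2 385.3] 32.7
250 306 337 [506.1 374.1] 33.0
270 306 337 [527.8 371.7] 33.5
290 307 337 [550.3 369.7] 32.9
```

View pics/w11.png

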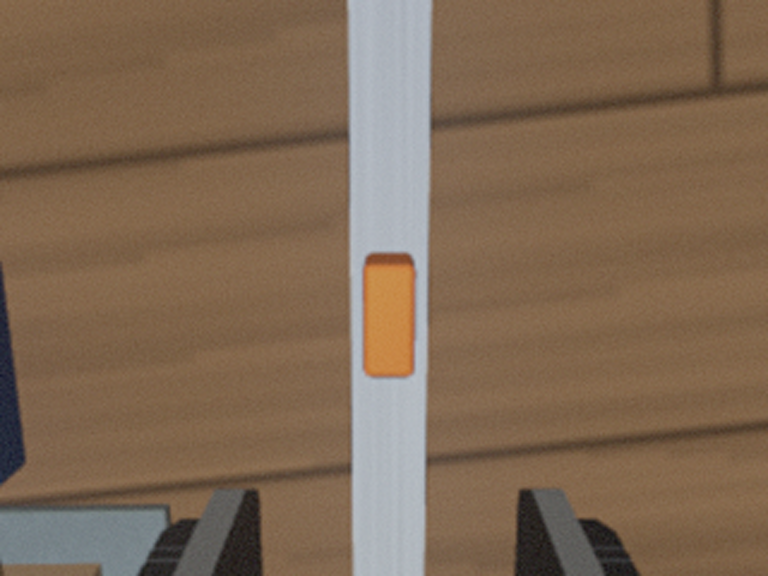

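The orange block is centred at crop (389,320) on the bar, and the bar runs straight along the tool axis. I work out the grasp next.

```bash
python3 - <<'E'
from h import *
C=cal("wrist"); p=ray((321.5,213.5),48,C); print(p); plan(p[0],p[1],27,3.0303)
E
```

```text
[460.91707386 378.94571272  48.        ]
plan dp [ -2.9   1.5 222.3] yaw -0.0 other 180.0 rows>= 3.6
```

carry_out:
  targets:
    - {"dp": [-2.9,1.8,50],"yaw": 0}
    - {"dp": [-2.9,1.8,100],"yaw": 0}
    - {"dp": [-2.9,1.8,150],"yaw": 0}
    - {"dp": [-2.9,1.8,190],"yaw": 0}
    - {"dp": [-2.9,1.8,212],"yaw": 0}
    - {"dp": [-2.9,1.8,222],"yaw": 0}
    - {"dp": [-2.9,1.8,222],"yaw": 0}

```text
clock: 40.15
eef_pos: [461.5, 379.7, 28.0]
tcp_rot: [-3.141, -0.001, 3.029]
contact_force: [-0.1, 0.3, -0.6]
opening: 0.499
grasp_force: 0.0
```

carry_out:
  targets:
    - {"dp": [0,0,0],"yaw": 0}
    - {"dp": [0,0,0],"yaw": 0}
    - {"dp": [0,0,0],"yaw": 0}
    - {"dp": [0,0,0],"yaw": 0}
    - {"dp": [0,0,0],"yaw": 0}
    - {"dp": [0,0,0],"yaw": 0}
  fingers: -1
  grip_force: 80

```text
clock: 40.9
eef_pos: [461.9, 381.0, 29.6]
tcp_rot: [3.14, 0.002, 3.03]
contact_force: [0.5, -2.0, 6.4]
opening: 0.218
grasp_force: 79.8
```

```bash
python3 - <<'E'
from h import *
st(); plan(*rack(-0.5,0),200,1.4695)
E
```

```text
t 40.90 pos [461.9 381.   29.6] rot [3.14e+00 2.00e-03 3.03e+00] F [ 0.5 -2.   6.4] open 0.218 gf 79.8 q [ 0.69  0.58  1.83 -0.    0.73 -0.77]
plan dp [-192.3 -221.4 -170.3] yaw 89.4 other -90.6 rows>= 8.4
```

carry_out:
  targets:
    - {"dp": [0,0,-30],"yaw": 0}
    - {"dp": [0,0,-80],"yaw": 0}
    - {"dp": [0,0,-130],"yaw": 0}
    - {"dp": [-25,-29,-170],"yaw": 10}
    - {"dp": [-55,-63,-170],"yaw": 20}
    - {"dp": [-85,-97,-170],"yaw": 30}
    - {"dp": [-110,-127,-170],"yaw": 40}
    - {"dp": [-135,-156,-170],"yaw": 50}
    - {"dp": [-155,-180,-170],"yaw": 60}
    - {"dp": [-175,-202,-170],"yaw": 70}
    - {"dp": [-187,-216,-170],"yaw": 80}
    - {"dp": [-192,-221,-170],"yaw": 89.4}

```text
clock: 42.4
eef_pos: [627.6, 138.6, 198.3]
tcp_rot: [-3.141, 0.0, 1.463]
contact_force: [-0.7, 0.2, -2.3]
opening: 0.221
grasp_force: 78.7
```

carry_out:
  targets:
    - {"dp": [0,0,0],"yaw": 0}
    - {"dp": [0,0,0],"yaw": 0}
    - {"dp": [0,0,0],"yaw": 0}

```text
clock: 42.78
eef_pos: [627.1, 140.1, 198.3]
tcp_rot: [-3.141, -0.0, 1.473]
contact_force: [-0.5, 0.3, -2.4]
opening: 0.219
grasp_force: 78.7
```

```bash
python3 - <<'E'
from h import *
st(); im=rk(); C=cal("wrist"); save("w12",im); np.save("w12.npy",im); plan(*rack(-0.5,0),96,1.4695)
E
```

```text
t 42.77 pos [627.1 140.1 198.3] rot [-3.141 -0.     1.473] F [-0.5  0.3 -2.4] open 0.219 gf 78.7 q [0.22 0.42 1.63 0.   1.09 0.32]
blue 252 [386.4 223.6] [47.5  2.6]
blue 246 [264.6 223.6] [-45.2   2.4]
green 188 [385.4 291.4] [ 49.3 -53. ]
green 71 [267.5 290.6] [-44.9 -52.6]
red 191 [393.3 149.3] [49.9 57.7]
plan dp [ -0.5   1.2 102.3] yaw 0.1 other -179.9 rows>= 1.6
```

View pics/w12.png

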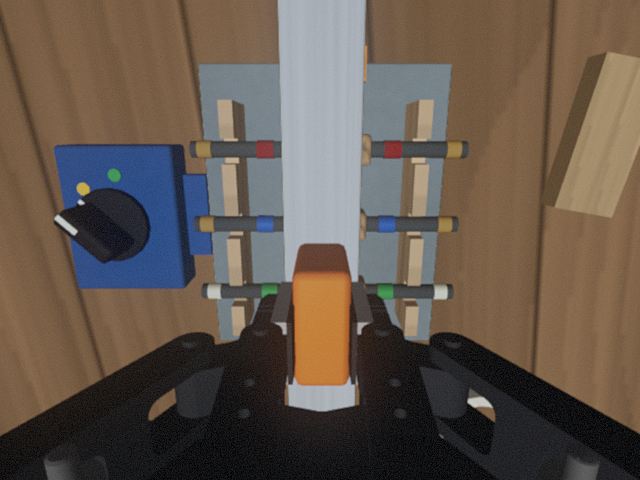

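The bar is gripped square, with edges from column 279 to 365 at the far end. The rods lie below it and a cheek shows at (365,62). I check the bar centreline in rack coordinates.

```bash
python3 - <<'E'
from h import *
im=np.load("w12.npy"); C=cal("wrist"); h=cv2.cvtColor(im,cv2.COLOR_RGB2HSV)
z=r.sense()['eef_pos'][2]-29.6+10
for y in (5,40,100,180,210):
    g=im[y].astype(int); q=np.where((h[y,250:400,2]>150)&(h[y,250:400,1]<60))[0]+250
    L,Rr=q.min()-.5,q.max()+.5
    print(y,L,Rr,inrack(ray((L,y),z,C)).round(1),inrack(ray((Rr,y),z,C)).round(1),inrack(ray(((L+Rr)/2,y),z,C)).round(1))
for y in (50,60,70,78):
    q=np.where((h[y,355:400,0]<17)&(h[y,355:400,1]>150)&(h[y,355:400,2]>150))[0]+355
    if len(q): print(y,q.min(),q.max(),inrack(ray((q.max()+.5,y),78,C)).round(1))
E
```

```text
5 277.5 364.5 [-17.9 113.5] [ 13.7 113.6] [ -2.1 113.5]
40 278.5 363.5 [-17.8 102. ] [ 13.7 102. ] [ -2.1 102. ]
100 280.5 361.5 [-17.6  81. ] [13.6 81. ] [-2. 81.]
180 282.5 360.5 [-17.6  50.3] [14.1 50.3] [-1.8 50.3]
210 283.5 359.5 [-17.5  37.9] [14.  37.9] [-1.8 37.9]
50 366 366 [ 25.7 118.2]
```

carry_out:
  targets:
    - {"dp": [-0.5,1.5,30],"yaw": 0.1}
    - {"dp": [-0.5,1.5,60],"yaw": 0.1}
    - {"dp": [-0.5,1.5,80],"yaw": 0.1}
    - {"dp": [-0.5,1.5,80],"yaw": 0.1}
    - {"dp": [-0.5,1.5,80],"yaw": 0.1}

```text
clock: 43.45
eef_pos: [629.5, 139.2, 119.2]
tcp_rot: [3.14, -0.0, 1.468]
contact_force: [0.0, 0.0, -2.7]
opening: 0.219
grasp_force: 78.7
```

```bash
python3 - <<'E'
from h import *
st(); C=cal("wrist"); im=r.grab_frame("wrist"); save("w13",im,(230,0,410,120),4); h=cv2.cvtColor(im,cv2.COLOR_RGB2HSV)
z=r.sense()['eef_pos'][2]-29.6+10
for y in (5,25,45,65):
    q=np.where((h[y,250:400,2]>150)&(h[y,250:400,1]<60))[0]+250
    L,Rr=q.min()-.5,q.max()+.5
    o=np.where((h[y,240:410,0]<17)&(h[y,240:410,1]>180)&(h[y,240:410,2]>120))[0]+240
    print(y,L,Rr,inrack(ray(((L+Rr)/2,y),z,C)).round(1),"orange",[(a,inrack(ray((a,y),78,C)).round(1).tolist()) for a in ([o.min(),o.max()] if len(o) else [])],len(o))
E
```

```text
t 43.45 pos [629.5 139.2 119.2] rot [ 3.14  -0.     1.468] F [ 0.   0.  -2.7] open 0.219 gf 78.7 q [ 0.22  0.51  1.68 -0.    0.95  0.32]
5 277.5 364.5 [  0.8 112.9] orange [] 0
25 278.5 363.5 [  0.8 106.4] orange [] 0
45 278.5 363.5 [ 0.8 99.7] orange [] 0
65 279.5 362.5 [ 0.8 92.8] orange [] 0
```

View pics/w13.png

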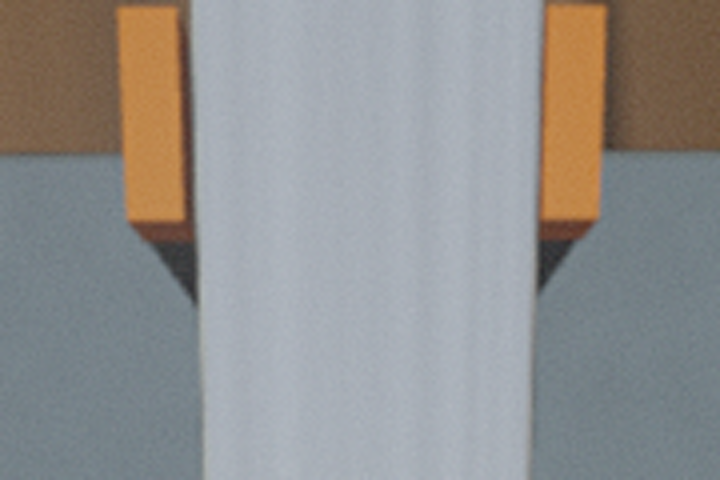

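The cheeks' inner edges are at crop columns 183 and 542, and the bar's edges are at about 196 and 538. The bar sits about 0.5 mm off centre. I correct that and lower it.

carry_out:
  targets:
    - {"dp": [0,-0.5,6],"yaw": 0}
    - {"dp": [0,-0.5,12],"yaw": 0}
    - {"dp": [0,-0.5,18],"yaw": 0}
    - {"dp": [0,-0.5,23.5],"yaw": 0}
    - {"dp": [0,-0.5,23.5],"yaw": 0}
    - {"dp": [0,-0.5,23.5],"yaw": 0}

```text
clock: 44.25
eef_pos: [628.3, 139.0, 95.6]
tcp_rot: [-3.141, 0.0, 1.468]
contact_force: [-4.9, -0.2, 9.1]
opening: 0.219
grasp_force: 80.3
```

```bash
python3 - <<'E'
from h import *
st()
E
```

```text
t 44.25 pos [628.3 139.   95.6] rot [-3.141  0.     1.468] F [-4.9 -0.2  9.1] open 0.219 gf 80.3 q [ 0.22  0.54  1.7  -0.    0.9   0.32]
```

carry_out:
  targets:
    - {"dp": [0,0,0],"yaw": 0}
    - {"dp": [0,0,0],"yaw": 0}
    - {"dp": [0,0,0],"yaw": 0}
    - {"dp": [0,0,-15],"yaw": 0}
    - {"dp": [0,0,-50],"yaw": 0}
    - {"dp": [0,0,-110],"yaw": 0}
    - {"dp": [0,0,-150],"yaw": 0}
    - {"dp": [0,0,-150],"yaw": 0}
    - {"dp": [0,0,-150],"yaw": 0}
  fingers: 0.1

```text
clock: 45.38
eef_pos: [628.0, 139.0, 245.0]
tcp_rot: [3.142, -0.0, 1.468]
contact_force: [0.4, 0.1, -0.5]
opening: 0.55
grasp_force: 0.0
```

```bash
python3 - <<'E'
from h import *
st(); im=rk(); C=cal("wrist"); np.save("w14.npy",im); h=cv2.cvtColor(im,cv2.COLOR_RGB2HSV)
for y in (60,100,140,170):
    q=np.where((h[y,270:375,2]>150)&(h[y,270:375,1]<60))[0]+270
    print(y,q.min(),q.max(),inrack(ray((q.mean(),y),76,C)).round(1),(np.linalg.norm(ray((q.min()-.5,y),76,C)-ray((q.max()+.5,y),76,C))).round(1))
for q in blobs(im,(5,150,110),(16,255,255),100): print("orange",q[0],q[1],q[2][1],inrack(ray(q[2][0],114,C)).round(1))
t=r.grab_frame("top"); C=cal("top")
for q in blobs(t,(0,0,170),(180,30,255),150,(215,150,335,245)): print("topbar",q[0],q[1],[inrack(ray(p,76,C)).round(0).tolist() for p in cv2.boxPoints(q[2])])
plan(462.5,155.8,200,2.255)
E
```

```text
t 45.38 pos [628. 139. 245.] rot [ 3.142 -0.     1.468] F [ 0.4  0.1 -0.5] open 0.550 gf 0.0 q [0.22 0.38 1.59 0.   1.18 0.32]
blue 192 [376.4 210.4] [47.4  2.4]
blue 181 [271.  210.7] [-45.2   2.3]
green 141 [376.  269.9] [ 49.  -53.1]
green 104 [274.6 271. ] [-44. -54.]
red 150 [381.4 145.2] [49.6 58.1]
60 301 343 [ -0.8 119.5] 31.6
100 301 342 [-1.2 91.8] 31.7
140 301 342 [-1.3 62.6] 32.5
170 301 341 [-1.7 39.7] 32.4
orange 1281 [322.2 227.4] (56.0, 25.0) [-1.3  3.3]
orange 213 [352.2  72.6] (29.0, 8.0) [ 18.7 104.9]
orange 142 [299.  340.2] (20.0, 6.0) [-19.1 -88.3]
orange 141 [348.  339.7] (20.0, 6.0) [ 19.2 -88.4]
orange 138 [293.   70.1] (28.319744110107422, 7.610151290893555) [-19.5 105.3]
topbar 368 [305.7 198.4] [[-17.0, -49.0], [14.0, -49.0], [14.0, -133.0], [-17.0, -133.0]]
topbar 248 [239.9 192. ] [[-16.0, 113.0], [14.0, 112.0], [13.0, 43.0], [-17.0, 43.0]]
plan dp [  -0.  -165.8   44. ] yaw -45.1 other 134.9 rows>= 4.2
```

carry_out:
  targets:
    - {"dp": [0,-40,0],"yaw": -9}
    - {"dp": [0,-85,0],"yaw": -18}
    - {"dp": [0,-130,0],"yaw": -28}
    - {"dp": [0,-165.8,0],"yaw": -38}
    - {"dp": [0,-165.8,30],"yaw": -45}
    - {"dp": [0,-165.8,80],"yaw": -45}
    - {"dp": [0,-165.8,130],"yaw": -45}
    - {"dp": [0,-165.8,130],"yaw": -45}

```text
clock: 46.48
eef_pos: [460.0, 154.9, 111.3]
tcp_rot: [-3.133, -0.003, 2.254]
contact_force: [-0.4, -0.0, 0.6]
opening: 0.549
grasp_force: 0.0
```

```bash
python3 - <<'E'
from h import *
st(); plan(462.5,155.8,68,2.256)
C=cal("wrist"); im=r.grab_frame("wrist"); c=proj([462.5,155.8,84],C); print(c)
h=cv2.cvtColor(im,cv2.COLOR_RGB2HSV); x,y=c.astype(int)
q=blobs(im,(0,0,150),(180,40,255),10,(x-70,max(0,y-100),x+70,y+60))
for b in q: print(b[0],b[1],b[2])
E
```

```text
t 46.48 pos [460.  154.9 111.3] rot [-3.133e+00 -3.000e-03  2.254e+00] F [-0.4 -0.   0.6] open 0.549 gf 0.0 q [ 0.32  0.32  2.03 -0.    0.8  -0.36]
plan dp [-1.   2.9 43.3] yaw -0.1 other 179.9 rows>= 0.7
[325.37541306 287.88012989]
307 [330.  265.5] ((330.5, 265.5), (9.0, 33.0), 0.0)
173 [373.  340.8] ((371.0, 338.0), (16.0, 22.0), 90.0)
165 [283.2 213.8] ((283.5, 214.0), (14.0, 13.0), 90.0)
78 [329.4 223. ] ((329.0, 223.0), (12.0, 6.0), 90.0)
```

carry_out:
  targets:
    - {"dp": [-0.5,3,22],"yaw": 0}
    - {"dp": [-0.5,3,43.5],"yaw": 0}
    - {"dp": [-0.5,3,43.5],"yaw": 0}
    - {"dp": [-0.5,3,43.5],"yaw": 0}

```text
clock: 47.02
eef_pos: [467.1, 157.9, 73.0]
tcp_rot: [3.14, 0.001, 2.254]
contact_force: [-0.8, 0.2, 0.7]
opening: 0.552
grasp_force: 0.0
```

carry_out:
  targets:
    - {"dp": [0,0,0],"yaw": 0}
    - {"dp": [0,0,0],"yaw": 0}
    - {"dp": [0,0,0],"yaw": 0}
    - {"dp": [0,0,0],"yaw": 0}
    - {"dp": [0,0,0],"yaw": 0}
    - {"dp": [0,0,0],"yaw": 0}
  fingers: -1
  grip_force: 60

```text
clock: 47.78
eef_pos: [464.5, 156.2, 71.3]
tcp_rot: [-3.138, -0.0, 2.254]
contact_force: [-4.3, -7.1, 4.1]
opening: 0.149
grasp_force: 62.6
```

carry_out:
  targets:
    - {"dp": [0,0,5],"yaw": 0}
    - {"dp": [0,0,9.5],"yaw": 0}
    - {"dp": [0,0,9.5],"yaw": 0}
    - {"dp": [0,0,9.5],"yaw": 9}
    - {"dp": [0,0,9.5],"yaw": 18}
    - {"dp": [0,0,9.5],"yaw": 27}
    - {"dp": [0,0,9.5],"yaw": 36}
    - {"dp": [0,0,9.5],"yaw": 45}
    - {"dp": [0,0,9.5],"yaw": 45}
    - {"dp": [0,0,9.5],"yaw": 45}

```text
clock: 49.02
eef_pos: [465.8, 156.5, 63.5]
tcp_rot: [-3.141, 0.002, 1.469]
contact_force: [-6.4, -10.4, 23.5]
opening: 0.148
grasp_force: 65.6
```

carry_out:
  targets:
    - {"dp": [0,0,-5],"yaw": 0}
    - {"dp": [0,0,-9.5],"yaw": 0}
    - {"dp": [0,0,-9.5],"yaw": 0}
    - {"dp": [0,0,-9.5],"yaw": 0}

```text
clock: 49.52
eef_pos: [465.7, 156.4, 71.8]
tcp_rot: [-3.141, 0.002, 1.469]
contact_force: [-2.0, -8.1, 5.2]
opening: 0.145
grasp_force: 62.8
```

carry_out:
  targets:
    - {"dp": [0,0,-9.5],"yaw": 0}
    - {"dp": [0,0,-9.5],"yaw": 0}
    - {"dp": [0,0,-9.5],"yaw": 0}
    - {"dp": [0,0,-9.5],"yaw": 0}
    - {"dp": [0,0,-60],"yaw": 0}
    - {"dp": [0,0,-120],"yaw": 0}
    - {"dp": [0,0,-180],"yaw": 0}
    - {"dp": [0,0,-180],"yaw": 0}
    - {"dp": [0,0,-180],"yaw": 0}
    - {"dp": [0,0,-180],"yaw": 0}
  fingers: 0.1

```text
clock: 50.78
eef_pos: [465.1, 157.2, 249.7]
tcp_rot: [-3.139, 0.001, 1.468]
contact_force: [-0.3, -1.2, -0.1]
opening: 0.548
grasp_force: 0.0
```

```bash
python3 - <<'E'
from h import *
st(); C=cal("wrist"); im=r.grab_frame("wrist")
def P(lo,hi,z,a=10):
    for b in blobs(im,lo,hi,a,(200,100,450,300)):
        p=inrack(ray(b[2][0],z,C))-[-165,0]
        if np.hypot(*p)<60: print(b[0],b[1],b[2][1],p.round(1),"angle cw from white",round(np.arctan2(p[1],-p[0]),3))
print("white");P((0,0,150),(180,45,255),84)
print("green");P((50,120,60),(80,255,255),32)
print("yellow");P((18,120,100),(32,255,255),32)
t=r.grab_frame("top"); C=cal("top")
for q in blobs(t,(0,0,170),(180,30,255),150,(215,150,335,245)): print("topbar",q[0],q[1],[inrack(ray(p,76,C)).round(0).tolist() for p in cv2.boxPoints(q[2])])
for n,lo,hi in(("blue",(105,120,60),(120,255,255)),("green",(50,120,50),(75,255,255)),("red",(0,150,60),(4,255,255))):
    for q in blobs(t,lo,hi,3,(225,150,330,240)): 
        p=inrack(ray(q[1],52,C))
        if np.abs(p).max()<75: print(n,q[0],p.round(1))
for q in blobs(t,(0,180,120),(4,255,255),8,(455,180,505,290)): print("gauge red",q[0],q[1])
E
```

```text
t 50.77 pos [465.1 157.2 249.7] rot [-3.139e+00  1.000e-03  1.468e+00] F [-0.3 -1.2 -0.1] open 0.548 gf 0.0 q [0.32 0.13 1.9  0.   1.11 0.43]
white
120 [322.5 206.2] (20.0, 5.0) [ 0.6 12.9] angle cw from white 1.614
63 [283.2 209.8] (8.0, 8.0) [-31.3   9.7] angle cw from white 0.301
29 [322.5 185.9] (7.0, 3.0) [ 0.6 29.4] angle cw from white 1.591
green
87 [322.4 169.8] (10.0, 9.0) [ 0.5 36.7] angle cw from white 1.585
yellow
74 [294.1 181.7] (9.0, 8.0) [-25.9  26.2] angle cw from white 0.792
topbar 1041 [270.6 194.9] [[-16.0, 136.0], [15.0, 136.0], [14.0, -133.0], [-17.0, -133.0]]
blue 22 [46.7  1.7]
blue 21 [-45.1   1.7]
green 20 [-44.3 -54.7]
green 18 [ 48.2 -54.6]
red 17 [48.3 57.3]
red 16 [-43.8  57.3]
gauge red 68 [486.1 236.3]
```

The selector line (column 322.5) points at the green dot (322.4). Bar, rods and gauge are all in place and the robot is clear, so I hand the job in.

```bash
python3 -c "
from rig import r
print(r.sign_off())"
```

```text
the job is handed in; nothing more can be done
None
```

I ran all six steps in order and handed the job in at about 51 s. In my last camera checks the selector was on green, the three rods were in their grooves, the bar was centred in the forks, and the gauge was home. The sign-off returned no verdict, and that the selector had popped up at green is inferred from the wrist height and force, not seen.

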